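# Load thread reels into the pull-out reel tray

### The job

Put the beading thread away: pull the reel tray out until it locks, stand every spool pin from the wooden stand fully home in its own blind hole under the openings in the cork liner, feeling for each hole with the pin's foot, and slip every reel over a pin, flat and at most two to a pin. Then press the release button so that the tray runs fully home with its load, and leave the other things on the table where they are.

Things in the scene. Friction and masses are not known exactly. Their poses are not given: they have to be found in the camera images.
- unit: Low wooden unit, fixed, 274 mm wide, 235 deep, flat roof 118 mm above the table (its underside 106 mm). A spring-returned pull-out tray fills its front, which faces the robot. Origin: on the table under the middle of the front opening; x into the unit, y to the left as seen from the robot, z up; turned up to 0.15 rad.
- tray_handle (a point): Middle of the steel bar handle on the tray's light wooden front: bar 10 mm thick, 110 mm long, level along y, 85 mm above the table, standing 42 mm out from the front panel (16 mm thick, top edge 114 mm above the table). Axes as for the unit: the tray pulls out along -x.
- tray (a joint): How far the tray is out, m: 0 home, 0.170 resting on its lock-out catch, 0.178 hard stop. Springs draw it home with 3 to 4 N, plus damping 35 N per m/s. It must be drawn past 0.173 to lock (about 4 N more is felt just before, at 0.14 to 0.17, as the catch is ridden over); let go earlier it runs back in. Pull at about 0.05 m/s, at most to the stop.
- release_top (a point): Centre of the top of the black round release button, 25 mm across, on the unit's roof at its front right corner as seen from the robot; 136 mm above the table when up. Axes as for the unit.
- release (a joint): How far the release button is pressed down, m: 0 up, 0.010 at the bottom. Its spring takes 2 N at first and 6 N at the bottom. Pressed 0.007 or more while the tray is locked out, it frees the tray, which runs home on its springs in about 2 s; the button can be let go once the tray moves.
- opening0 (a point): Centre, at the liner's top (37 mm above the table), of the left of three 28 mm openings in the tray's 4 mm cork liner, 70 mm apart along y, 65 mm behind the front panel. In the black board under it is a blind hole, 12 mm across, 20 mm deep, hardly to be seen (black in black), its centre up to 4 mm off the opening's in x and up to 4 mm in y, the same way for all three. Reached with the tray out.
- opening1 (a point): Centre, at the liner's top (37 mm above the table), of the middle of three 28 mm openings in the tray's 4 mm cork liner, 70 mm apart along y, 65 mm behind the front panel. In the black board under it is a blind hole, 12 mm across, 20 mm deep, hardly to be seen (black in black), its centre up to 4 mm off the opening's in x and up to 4 mm in y, the same way for all three. Reached with the tray out.
- opening2 (a point): Centre, at the liner's top (37 mm above the table), of the right of three 28 mm openings in the tray's 4 mm cork liner, 70 mm apart along y, 65 mm behind the front panel. In the black board under it is a blind hole, 12 mm across, 20 mm deep, hardly to be seen (black in black), its centre up to 4 mm off the opening's in x and up to 4 mm in y, the same way for all three. Reached with the tray out.
- pin0: A spool pin (two or three are there, an absent one reads None): plain steel rod, 10 mm across, 82 mm long, foot chamfered 1 mm, 50 g; starts upright in the stand, 52 mm above its top. Origin: centre of its foot; z up along it. Seated in a hole, its foot is 24 mm below the liner's top and 58 mm stand out above the liner.
- pin1: A spool pin (two or three are there, an absent one reads None): plain steel rod, 10 mm across, 82 mm long, foot chamfered 1 mm, 50 g; starts upright in the stand, 52 mm above its top. Origin: centre of its foot; z up along it. Seated in a hole, its foot is 24 mm below the liner's top and 58 mm stand out above the liner.
- pin2: A spool pin (two or three are there, an absent one reads None): plain steel rod, 10 mm across, 82 mm long, foot chamfered 1 mm, 50 g; starts upright in the stand, 52 mm above its top. Origin: centre of its foot; z up along it. Seated in a hole, its foot is 24 mm below the liner's top and 58 mm stand out above the liner.
- stand: Light wooden block, fixed, 52 mm (x) by 150 mm (y), 45 mm high, with a row of three holes 11.5 mm across and 30 mm deep along y, 45 mm apart, in which the spool pins stand, their feet 15 mm above the table. Origin: centre of its underside.
- reel0: A reel of beading thread (two to four are there, an absent one reads None): white plastic, dark red winding, 50 mm across, 26 mm high, 17 mm bore right through, 45 g, lying flat. Origin: centre of its lower face; z up along the bore. A pin takes two reels, one on the other, no more: a third would strike the unit's roof.
- reel1: A reel of beading thread (two to four are there, an absent one reads None): white plastic, dark red winding, 50 mm across, 26 mm high, 17 mm bore right through, 45 g, lying flat. Origin: centre of its lower face; z up along the bore. A pin takes two reels, one on the other, no more: a third would strike the unit's roof.
- reel2: A reel of beading thread (two to four are there, an absent one reads None): white plastic, dark red winding, 50 mm across, 26 mm high, 17 mm bore right through, 45 g, lying flat. Origin: centre of its lower face; z up along the bore. A pin takes two reels, one on the other, no more: a third would strike the unit's roof.
- reel3: A reel of beading thread (two to four are there, an absent one reads None): white plastic, dark red winding, 50 mm across, 26 mm high, 17 mm bore right through, 45 g, lying flat. Origin: centre of its lower face; z up along the bore. A pin takes two reels, one on the other, no more: a third would strike the unit's roof.
- screwdriver: Screwdriver with an orange handle, 160 mm long, lying among the reels; origin near its middle, x along it. Not part of the job.
- scissors: Black-handled scissors, 170 mm long, lying flat; origin at the middle. Not part of the job.
- beadbox: Clear open box of beads, 120 by 90 by 32 mm; origin at the centre of its underside. Not part of the job.
- stone: Round grey pebble used as a paperweight, 88 mm across, 39 mm high; origin at the centre of its underside. Not part of the job.
- mug: Blue mug, 80 mm across, 90 mm high; origin at the centre of its underside. Not part of the job.
- beadjar: Small amber jar with a metal cap, 54 mm across, 65 mm high; origin at the centre of its underside. Not part of the job.
- gluebottle: Small white glue bottle, 36 mm across, 85 mm high; origin at the centre of its underside. Not part of the job.
Things that resemble listed ones, but are neither listed nor needed, are in the scene too. What is shaped like the reel0 but green or purple is not meant.

How it is judged:
On the way, in this order (a step that is already met when the one before it is completed fails the run):
1. the tray is pulled out, locked and let go (value of joint tray above 0.165 m and contact force between the fingers and anything else below 0.5 N), for 0.3 s.
2. with the tray locked out, every spool pin is fully home in a hole and every reel lies flat on a pin, at most two to a pin (((horizontal distance between pin0 and opening0 below 0.01 m and z of pin0 in the frame of opening0 below -0.0205 m and angle between pin0's own z axis and vertical below 0.2 rad) or (horizontal distance between pin0 and opening1 below 0.01 m and z of pin0 in the frame of opening1 below -0.0205 m and angle between pin0's own z axis and vertical below 0.2 rad) or (horizontal distance between pin0 and opening2 below 0.01 m and z of pin0 in the frame of opening2 below -0.0205 m and angle between pin0's own z axis and vertical below 0.2 rad)) and ((horizontal distance between pin1 and opening0 below 0.01 m and z of pin1 in the frame of opening0 below -0.0205 m and angle between pin1's own z axis and vertical below 0.2 rad) or (horizontal distance between pin1 and opening1 below 0.01 m and z of pin1 in the frame of opening1 below -0.0205 m and angle between pin1's own z axis and vertical below 0.2 rad) or (horizontal distance between pin1 and opening2 below 0.01 m and z of pin1 in the frame of opening2 below -0.0205 m and angle between pin1's own z axis and vertical below 0.2 rad)) and ((horizontal distance between pin2 and opening0 below 0.01 m and z of pin2 in the frame of opening0 below -0.0205 m and angle between pin2's own z axis and vertical below 0.2 rad) or (horizontal distance between pin2 and opening1 below 0.01 m and z of pin2 in the frame of opening1 below -0.0205 m and angle between pin2's own z axis and vertical below 0.2 rad) or (horizontal distance between pin2 and opening2 below 0.01 m and z of pin2 in the frame of opening2 below -0.0205 m and angle between pin2's own z axis and vertical below 0.2 rad)) and z of reel0 in the frame of opening1 between -0.006 and 0.031 m and angle between each of reel0, reel1, reel2, reel3's own z axis and vertical below 0.12 rad and (horizontal distance between reel0 and pin0 below 0.012 m or horizontal distance between reel0 and pin1 below 0.012 m or horizontal distance between reel0 and pin2 below 0.012 m) and z of reel1 in the frame of opening1 between -0.006 and 0.031 m and (horizontal distance between reel1 and pin0 below 0.012 m or horizontal distance between reel1 and pin1 below 0.012 m or horizontal distance between reel1 and pin2 below 0.012 m) and z of reel2 in the frame of opening1 between -0.006 and 0.031 m and (horizontal distance between reel2 and pin0 below 0.012 m or horizontal distance between reel2 and pin1 below 0.012 m or horizontal distance between reel2 and pin2 below 0.012 m) and z of reel3 in the frame of opening1 between -0.006 and 0.031 m and (horizontal distance between reel3 and pin0 below 0.012 m or horizontal distance between reel3 and pin1 below 0.012 m or horizontal distance between reel3 and pin2 below 0.012 m) and value of joint tray above 0.16 m), for 0.3 s.
3. the release button is pressed (value of joint release above 0.006 m), for 0.02 s.
At the end, for the whole second after the job is handed in: Tray home within 5 mm and at rest, button up. Each pin in a hole: foot at least 20.5 mm below the liner's top (home is 24), upright within 0.2 rad. Each reel flat within 0.12 rad, its centre within 12 mm of a pin's foot, on the liner or on one other reel (((horizontal distance between pin0 and opening0 below 0.01 m and z of pin0 in the frame of opening0 below -0.0205 m and angle between pin0's own z axis and vertical below 0.2 rad) or (horizontal distance between pin0 and opening1 below 0.01 m and z of pin0 in the frame of opening1 below -0.0205 m and angle between pin0's own z axis and vertical below 0.2 rad) or (horizontal distance between pin0 and opening2 below 0.01 m and z of pin0 in the frame of opening2 below -0.0205 m and angle between pin0's own z axis and vertical below 0.2 rad)) and ((horizontal distance between pin1 and opening0 below 0.01 m and z of pin1 in the frame of opening0 below -0.0205 m and angle between pin1's own z axis and vertical below 0.2 rad) or (horizontal distance between pin1 and opening1 below 0.01 m and z of pin1 in the frame of opening1 below -0.0205 m and angle between pin1's own z axis and vertical below 0.2 rad) or (horizontal distance between pin1 and opening2 below 0.01 m and z of pin1 in the frame of opening2 below -0.0205 m and angle between pin1's own z axis and vertical below 0.2 rad)) and ((horizontal distance between pin2 and opening0 below 0.01 m and z of pin2 in the frame of opening0 below -0.0205 m and angle between pin2's own z axis and vertical below 0.2 rad) or (horizontal distance between pin2 and opening1 below 0.01 m and z of pin2 in the frame of opening1 below -0.0205 m and angle between pin2's own z axis and vertical below 0.2 rad) or (horizontal distance between pin2 and opening2 below 0.01 m and z of pin2 in the frame of opening2 below -0.0205 m and angle between pin2's own z axis and vertical below 0.2 rad)) and z of reel0 in the frame of opening1 between -0.006 and 0.031 m and angle between each of reel0, reel1, reel2, reel3's own z axis and vertical below 0.12 rad and (horizontal distance between reel0 and pin0 below 0.012 m or horizontal distance between reel0 and pin1 below 0.012 m or horizontal distance between reel0 and pin2 below 0.012 m) and z of reel1 in the frame of opening1 between -0.006 and 0.031 m and (horizontal distance between reel1 and pin0 below 0.012 m or horizontal distance between reel1 and pin1 below 0.012 m or horizontal distance between reel1 and pin2 below 0.012 m) and z of reel2 in the frame of opening1 between -0.006 and 0.031 m and (horizontal distance between reel2 and pin0 below 0.012 m or horizontal distance between reel2 and pin1 below 0.012 m or horizontal distance between reel2 and pin2 below 0.012 m) and z of reel3 in the frame of opening1 between -0.006 and 0.031 m and (horizontal distance between reel3 and pin0 below 0.012 m or horizontal distance between reel3 and pin1 below 0.012 m or horizontal distance between reel3 and pin2 below 0.012 m) and value of joint tray below 0.005 m and value of joint release below 0.003 m and velocity of joint tray below 0.01 m/s and linear speed of each of reel0, reel1, reel2, reel3 below 0.03 m/s); the robot touches nothing.
It fails at once if one of the other things on the table is shoved more than 60 mm from where it was (distance of any of screwdriver, scissors, beadbox, stone, mug, beadjar, gluebottle from where it was at the start of the episode above 0.06 m).
Of pin0, pin1, pin2 only 2 to 3 are there at a start; the rules pass over those that are not, and their reading is None.
Of reel0, reel1, reel2, reel3 only 2 to 4 are there at a start; the rules pass over those that are not, and their reading is None.
At some moment in a run one of reel0, reel1, reel2, reel3 may be knocked a few centimetres aside while the robot is not near it.
It also fails if it takes over 210 s, if anything falls off the work surface, if the arm or the gripper's body presses on something with over 40 N, if the wrist force passes 120 N, or if a joint passes its speed limit or range.

### The arm

A 6-joint arm with a two-finger parallel gripper is mounted at the origin on the work surface. World frame = base frame: x ahead of the robot, y to its left, z up, the work surface at z = 0. Lengths are in m, angles in rad, forces in N, time in s.
With the tool pointing down it reaches from about 0.375 to 0.9 m from the base axis. Payload 3.1 kg.
Tool frame: the origin (TCP) lies on the centre line of the jaws, within the pads' length; the fingertips stand 25 mm ahead of it and the grasp point (between the pads) lies 6 mm ahead of it (manip.tip_extent is the distance from the TCP to the fingertips, in m); z points along the fingers, y is the line along which they close (so a half turn about z gives the same grasp; the last joint's range is limited). The gripper opens to 85 mm and grips with 20 to 120 N. Pads are 22 mm wide; open, the fingers measure 114 mm over their backs; the gripper's body (76 mm by 85 mm) begins 54 mm behind the grasp point. The pads swing forward as they close: fully open they stand 13 mm farther back than shut.
Start: joints at [0.992, 0.527, 1.433, -0, 1.181, -0.178], TCP at [0.244, 0.575, 0.232] pointing down, gripper open.
Joint ranges: [-3.08, 3.08], [-0.75, 2.2], [0.22, 2.44], [-1.43, 4.57], [0, 2.65], [-2.85, 2.85]. Speed limits (rad/s): [2.79, 2.79, 3.14, 3.14, 3.14, 3.14].

### API

Orientations are given as a unit quaternion [x, y, z, w].
In Python, from station import readout, imaging, order, manip gives the robot as it stands.
- The arm moves only by the tool move_arm, never from a script. Its argument "rows" is a list of rows, each a list of 7 numbers: the turn, a rotation vector about the tool's x, y, z in degrees, then the shift along the tool's x, y, z in mm, then the closure, from 0 (fully open) to 1 (shut). A call has 1 to 12 rows; each row is the pose to reach, as a shift and turn from the pose commanded when the call began, along the tool's axes at that moment; what a row does not reach only later rows make up. A row lasts 1/12 s, in which the tool goes at most 41.7 mm and 7.16 degrees, less where a joint would pass 70% of its speed; a pose out of reach is approached as far as the arm can. A call with a gripper value outside its range is refused whole. The fingers move at their own pace and stop on an object; "squeeze" is the grip in N (left out, the last holds). Time passes only in rows, so rows that repeat a pose let the fingers close. It gives the time, the measured TCP pose, the force, the opening and the grip force at its end, in the units of the state.
- readout.sense(): the state, without advancing time (a new reading comes with each control period).
- imaging.snapshot(name): name is "side" or "top" or "wrist"; returns a dict with "img" (420x560x3 uint8, red, green, blue), "z_map" (420x560 float32, m along the optical axis (not along the pixel's ray), 0 where there is no reading), "fovy" (degrees; the focal length in pixels is half the picture's height over the tangent of half this angle, whatever the lens; pixels are square), "cx", "cy" (the principal point, pixels), "rvec" (rotation vector, rad) and "tvec" (3), from world to camera coordinates, as OpenCV has them. Camera axes: x right, y down, z forward; pixel columns grow to the right and rows downward; lengths in m; the calibration is good to about 2 mm. The wrist camera is an equidistant fisheye: a pixel r from the principal point sees the ray r / f radians off the axis. A picture is of the moment at which its call begins.
- order.sign_off(): hands the job in; it is judged then, once.
The state is a dict: "t": time; "q": joint angles; "qd": joint speeds; "tau": joint torques, N m; "tcp_pos": TCP position; "tool_rot": TCP orientation; "force": force on the tool from outside, world axes, zero at the start; "ft_torque": the same for the moment, N m; "finger_gap": opening from 0.0 (shut) to 1.0 (fully open); "gripper_force": force on a finger pad.
Only numpy, scipy, OpenCV 4.12 (cv2) and the standard library are available. Lean on these libraries where they do the work, as an engineer would, in place of code of your own. Each camera call takes 0.05 s, during which the arm holds its last target. There are 200 camera calls.

## Working session

There is one attempt and no reset: what is moved stays moved. The work goes in short steps, Python scripts to look and compute and a tool call to move; the robot and the scene stay as the last step left them, time stands still between calls to the robot, and variables do not carry over. Pictures are saved under pics/ and viewed, at most 14 in all, crops included, and the job is handed in when it is done.

Besides the shell and the picture viewer there is one more tool, called after "Request:" by a JSON object that holds its "api" and its "payload". move_arm: Moves the arm, as the interface text tells. Its arguments: {"type":"object","properties":{"rows":{"type":"array"},"squeeze":{"type":"number"}},"required":["rows"]}

```bash
ls; mkdir -p pics; cat > h.py <<'E'
import numpy as np, cv2
from scipy.spatial.transform import Rotation as R
from station import readout, imaging, order, manip
def snap(n,f=None):
    s=imaging.snapshot(n)
    np.savez('last_%s.npz'%n,**s)
    if f: cv2.imwrite('pics/'+f,s['img'][:,:,::-1])
    return s
def foc(s): return 210/np.tan(np.radians(float(s['fovy']))/2)
def rays(s,uv,fish=False):
    uv=np.atleast_2d(np.asarray(uv,float)); f=foc(s)
    d=uv-[float(s['cx']),float(s['cy'])]
    if fish:
        r=np.linalg.norm(d,axis=1,keepdims=True)+1e-9; th=r/f
        v=np.hstack([d/r*np.sin(th),np.cos(th)])
    else: v=np.hstack([d/f,np.ones((len(d),1))])
    M=R.from_rotvec(s['rvec']).as_matrix()
    return -M.T@s['tvec'], v@M
def onplane(s,uv,z,fish=False):
    c,v=rays(s,uv,fish); return c+v*((z-c[2])/v[:,2])[:,None]
def cloud(s,fish=False):
    h,w=s['z_map'].shape; u,v=np.meshgrid(np.arange(w),np.arange(h))
    c,d=rays(s,np.c_[u.ravel(),v.ravel()],fish)
    M=R.from_rotvec(s['rvec']).as_matrix(); k=d@M[2]
    return (c+d*(s['z_map'].ravel()/k)[:,None]).reshape(h,w,3)
def proj(s,P):
    M=R.from_rotvec(s['rvec']).as_matrix(); q=np.atleast_2d(P)@M.T+s['tvec']
    return q[:,:2]/q[:,2:]*foc(s)+[float(s['cx']),float(s['cy'])]
def st():
    s=readout.sense(); r=R.from_quat(s['tool_rot'])
    print('t %.2f tcp %s yaw(y-axis) %.2f tilt %.3f F %s gap %.3f gf %.1f'%(s['t'],np.round(s['tcp_pos'],4),np.degrees(np.arctan2(*r.as_matrix()[[1,0],1])),np.degrees(np.arccos(-r.as_matrix()[2,2])),np.round(s['force'],2),s['finger_gap'],s['gripper_force'])); return s,r
def to(p,yaw=None):
    """shift (mm) and turn (deg) in the tool's frame for tcp->p with the closing line at yaw deg, pointing down"""
    s,r=st(); M=r.as_matrix()
    if yaw is None: yaw=np.degrees(np.arctan2(M[1,1],M[0,1]))
    best=None
    for y in (yaw,yaw+180):
        y=np.radians(y); Y=np.array([np.cos(y),np.sin(y),0]); Z=np.array([0,0,-1.]); X=np.cross(Y,Z)
        rv=np.degrees((r.inv()*R.from_matrix(np.c_[X,Y,Z])).as_rotvec())
        if best is None or np.linalg.norm(rv)<np.linalg.norm(best): best=rv
    print('turn',np.round(best,2),'shift',np.round(1000*(r.inv().apply(np.asarray(p)-s['tcp_pos'])),1))
E
python3 - <<'E'
from h import *
st()
for n in ('top','side'):
    s=snap(n,n+'0.png'); print(n,s['fovy'],s['cx'],s['cy'],-R.from_rotvec(s['rvec']).as_matrix().T@s['tvec'])
E
```

```text
pics
t 0.00 tcp [0.2434 0.5749 0.2309] yaw(y-axis) 67.03 tilt 0.126 F [0.2  0.21 0.1 ] gap 0.997 gf 0.0
top 55.03621648282574 280.3996067473589 211.4905841546219 [3.23827295e-01 4.16490609e-04 1.54608495e+00]
side 55.05562123244949 277.6115737182198 205.72824677070707 [ 0.38036625 -0.87414544  0.85803717]
```

View pics/top0.png

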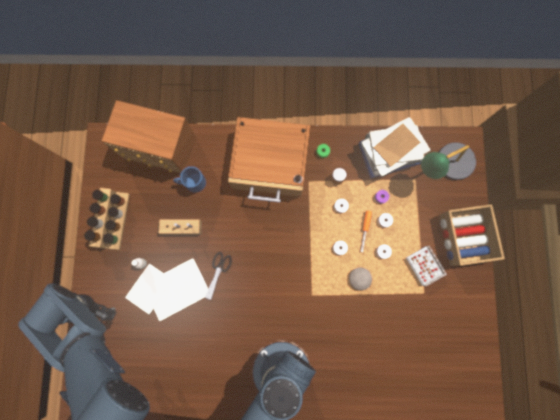

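View pics/side0.png

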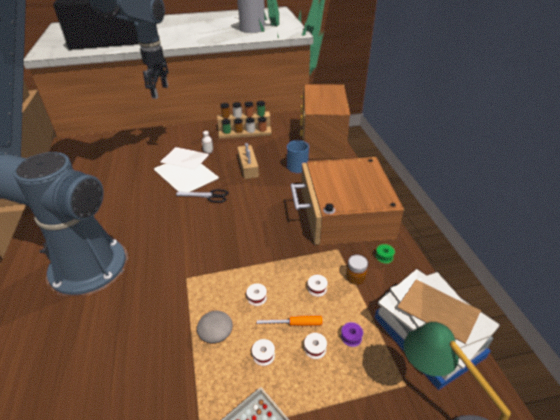

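The top view shows the unit with handle (265,195) and button (297,178), and the stand (180,227) with its pins. Four white/dark-red reels are at (341,206), (385,220), (340,248) and (384,252). The green one (323,150) and purple one (382,197) are not meant, and (339,175) is the jar. I'll confirm in enlarged crops.

```bash
python3 - <<'E'
from h import *
t=np.load('last_top.npz'); im=t['img']
a=cv2.resize(im[140:280,305:405],None,fx=4,fy=4,interpolation=cv2.INTER_CUBIC)
b=cv2.resize(im[205:245,150:210],None,fx=6,fy=6,interpolation=cv2.INTER_CUBIC)
c=cv2.resize(im[110:210,222:318],None,fx=3,fy=3,interpolation=cv2.INTER_CUBIC)[:300]
out=np.zeros((560,780,3),np.uint8); out[:560,:400]=a; out[:240,410:770]=b; out[250:550,410:410+c.shape[1]]=c
cv2.imwrite('pics/crop1.png',out[:,:,::-1])
C=cloud(t)
hsv=cv2.cvtColor(im,cv2.COLOR_RGB2HSV)
# white blobs
for nm,m in (('white',(hsv[:,:,1]<60)&(hsv[:,:,2]>150)),('orange',(hsv[:,:,0]<14)&(hsv[:,:,1]>200)&(hsv[:,:,2]>180)),('dark',(hsv[:,:,2]<40))):
    n,l,s_,ce=cv2.connectedComponentsWithStats(m.astype(np.uint8))
    for i in range(1,n):
        if 8<s_[i,4]<300 and s_[i,1]>100: print(nm,s_[i],np.round(ce[i],1),np.round(np.median(C[l==i],0),3))
for p in [(270,150),(245,150),(300,150),(265,190),(297,178),(280,180),(265,196),(180,220),(165,232),(177,226),(339,175),(360,300)]: print(p,np.round(C[p[1],p[0]],4))
E
```

```text
white [332 168  15  13 150] [339.1 174. ] [ 0.725 -0.21   0.063]
white [248 188  32  14 143] [264.1 196.7] [0.627 0.072 0.087]
white [334 199  15  14 167] [341.1 205.3] [ 0.613 -0.222  0.023]
white [378 213  15  14 170] [385.3 219.6] [ 0.559 -0.391  0.023]
white [452 214  31  13 263] [466.7 219.9] [ 0.557 -0.692  0.043]
white [ 99 220   4   5  11] [100.8 222. ] [0.528 0.671 0.081]
white [174 223   5   4  12] [175.8 224.4] [0.522 0.391 0.092]
white [187 223   4   3   9] [188.1 224.2] [0.522 0.345 0.097]
white [361 232   5  20  41] [362.9 241.6] [ 0.474 -0.304  0.013]
white [456 235  32  12 287] [471.5 240.4] [ 0.481 -0.704  0.042]
white [333 241  15  14 171] [340.1 247.4] [ 0.45  -0.216  0.023]
white [447 241   4   5  13] [448.5 242.7] [ 0.469 -0.616  0.044]
white [377 244  15  15 179] [383.9 251.1] [ 0.438 -0.382  0.023]
white [296 349   8   8  41] [299.9 352.4] [ 0.068 -0.066  0.014]
white [261 350   7   5  26] [264.1 351.7] [0.067 0.064 0.013]
(270, 150) [0.8004 0.0521 0.1115]
(245, 150) [0.7968 0.1441 0.1193]
(300, 150) [ 0.8005 -0.059   0.115 ]
(265, 190) [0.6646 0.0711 0.0396]
(297, 178) [ 0.6883 -0.0477  0.1361]
(280, 180) [0.6852 0.0135 0.1163]
(265, 196) [0.6493 0.0725 0.0009]
(180, 220) [0.544  0.3893 0.0442]
(165, 232) [0.4974 0.442  0.0483]
(177, 226) [0.5162 0.3896 0.081 ]
(339, 175) [ 0.7213 -0.2096  0.0608]
(360, 300) [ 0.2557 -0.291   0.0003]
```

View pics/crop1.png

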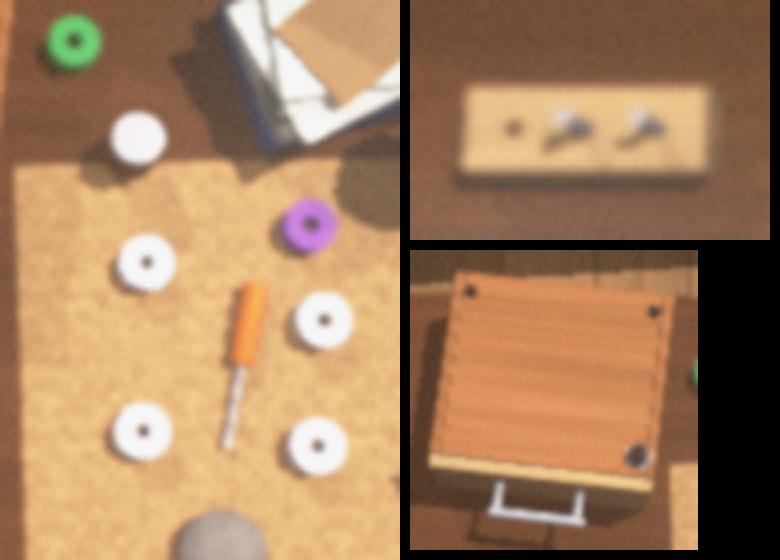

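The crop confirms four white reels with dark-red windings. The stand has two pins, in its middle and right holes, and its left hole is empty. The button is at the roof's front right corner. The unit is turned about -0.13 rad.

```bash
cat >> h.py <<'E'
def comps(m,lo,hi):
    n,l,s_,ce=cv2.connectedComponentsWithStats(m.astype(np.uint8))
    return [(ce[i],s_[i],l==i) for i in range(1,n) if lo<=s_[i,4]<=hi]
def hsvof(s): return cv2.cvtColor(s['img'],cv2.COLOR_RGB2HSV)
E
python3 - <<'E'
from h import *
t=np.load('last_top.npz'); h=hsvof(t); C=cloud(t)
w=(h[:,:,1]<70)&(h[:,:,2]>140)
P=lambda uv,z:np.round(onplane(t,uv,z)[:,:2],4)
m=np.zeros(w.shape,bool); m[180:210,240:290]=w[180:210,240:290]
v,u=np.nonzero(m); p=onplane(t,np.c_[u,v],0.09)[:,:2]
# bar: points in the outer end along unit x
rect=cv2.minAreaRect((p*1000).astype(np.float32)); print('rect',rect, cv2.boxPoints(rect))
# unit front top edge from roof cloud
roof=(C[:,:,2]>0.105)&(C[:,:,2]<0.127)&(C[:,:,0]>0.6)&(C[:,:,0]<0.95)&(abs(C[:,:,1]-0.05)<0.22)
cc=max(comps(roof,500,20000),key=lambda a:a[1][4]); v,u=np.nonzero(cc[2])
r2=cv2.minAreaRect((onplane(t,np.c_[u,v],0.118)[:,:2]*1000).astype(np.float32)); print('roof',r2,np.round(cv2.boxPoints(r2)))
# button
d=(h[:,:,2]<75); dd=np.zeros(w.shape,bool); dd[168:190,285:308]=d[168:190,285:308]
for c in comps(dd,10,300): print('button',c[0],c[1],P(c[0],0.136))
for c in comps(w,100,250):
    if c[0][0]>325 and c[0][0]<400: print('reel',c[0],P(c[0],0.026))
g=t['img'].astype(float)
for x0 in (175.8,188.1): print('pin',P((x0,224.3),0.097))
s2=np.load('last_side.npz'); print(proj(s2,np.c_[P((175.8,224.3),0.097),[[0.097]]]),proj(s2,np.c_[P((188.1,224.3),0.097),[[0.097]]]))
st_=(h[:,:,0]<25)&(h[:,:,0]>10)&(h[:,:,1]>60)&(h[:,:,2]>130); q=np.zeros(w.shape,bool); q[210:245,150:210]=st_[210:245,150:210]
v,u=np.nonzero(q); print('stand',cv2.minAreaRect((onplane(t,np.c_[u,v],0.045)[:,:2]*1000).astype(np.float32)))
E
```

```text
rect ((635.8517456054688, 71.404541015625), (116.54013061523438, 43.08683776855469), 82.04169464111328) [[606.4482    16.678413]
 [649.12006   10.712929]
 [665.2553   126.13067 ]
 [622.58344  132.09616 ]]
roof ((786.119140625, 55.41138458251953), (273.2895202636719, 253.3780059814453), 83.925048828125) [[646. -67.]
 [898. -94.]
 [927. 178.]
 [675. 205.]]
reel [339.2     174.05625] [[ 0.7344 -0.2153]]
reel [341.11363636 205.26136364] [[ 0.6111 -0.2212]]
reel [385.4198895  219.56353591] [[ 0.5577 -0.389 ]]
reel [340.04371585 247.28961749] [[ 0.45   -0.2151]]
reel [383.74731183 251.10215054] [[ 0.4377 -0.379 ]]
pin [[0.5203 0.3901]]
pin [[0.5208 0.3453]]
[[245.1566509  143.86381596]] [[247.16867569 150.27918826]]
stand ((502.4502868652344, 389.4563293457031), (98.1833267211914, 223.9761962890625), 0.6993993520736694)
```

```bash
python3 - <<'E'
from h import *
to([0.620,0.074,0.20],-8)
E
```

```text
t 0.10 tcp [0.2435 0.5749 0.231 ] yaw(y-axis) 67.04 tilt 0.111 F [ 0.03 -0.72  0.38] gap 1.001 gf 0.0
turn [-1.100e-01  6.000e-02  7.504e+01] shift [-542.2 -314.3   31.5]
```

Request:
{"api": "move_arm", "payload": {"rows": [[0, 0, 7, -36, -21, 2, 0.2], [0, 0, 14, -72, -42, 4, 0.3], [0, 0, 21, -108, -63, 6, 0.4], [0, 0, 28, -144, -84, 8, 0.53], [0, 0, 35, -180, -105, 10, 0.53], [0, 0, 42, -216, -126, 12, 0.53], [0, 0, 49, -252, -147, 14, 0.53], [0, 0, 56, -288, -168, 16, 0.53], [0, 0, 63, -324, -189, 18, 0.53], [0, 0, 70, -360, -210, 20, 0.53], [0, 0, 75, -396, -231, 22, 0.53], [0, 0, 75, -432, -252, 24, 0.53]], "squeeze": 40}}

```text
t: 1.1
tcp_pos: [0.5434, 0.1735, 0.2075]
tool_rot: [0.756, 0.655, -0.0, -0.0]
force: [-0.2, 0.8, 0.3]
finger_gap: 0.474
gripper_force: 0.0
```

```bash
python3 - <<'E'
from h import *
to([0.620,0.074,0.20],-8)
E
```

```text
t 1.10 tcp [0.5434 0.1735 0.2075] yaw(y-axis) -8.15 tilt 0.051 F [-0.19  0.8   0.26] gap 0.474 gf 0.0
turn [-0.05  0.   -0.15] shift [-87.7  89.9   7.5]
```

Request:
{"api": "move_arm", "payload": {"rows": [[0, 0, 0, -30, 30, 2, 0.53], [0, 0, 0, -60, 60, 5, 0.53], [0, 0, 0, -88, 90, 7, 0.53], [0, 0, 0, -88, 90, 7, 0.53], [0, 0, 0, -88, 90, 7, 0.53]]}}

```text
t: 1.52
tcp_pos: [0.6209, 0.0734, 0.2]
tool_rot: [0.756, 0.655, -0.0, -0.0]
force: [0.2, 0.3, 0.0]
finger_gap: 0.467
gripper_force: 0.0
```

```bash
python3 - <<'E'
from h import *
st(); s=snap('wrist','w1.png'); f=True
print(s['fovy'],-R.from_rotvec(s['rvec']).as_matrix().T@s['tvec'])
C=cloud(s,True)
m=(C[:,:,2]>0.078)&(C[:,:,2]<0.096)&(abs(C[:,:,0]-0.615)<0.03)&(abs(C[:,:,1]-0.074)<0.08)&(s['z_map']>0)
for c in comps(m,100,1e6):
    p=C[c[2]]; print(c[0],c[1],p.mean(0),cv2.minAreaRect((p[:,:2]*1000).astype(np.float32)))
E
```

```text
t 1.52 tcp [0.6209 0.0734 0.2   ] yaw(y-axis) -8.20 tilt 0.033 F [0.16 0.33 0.02] gap 0.467 gf 0.0
65.70646984690485 [0.63439091 0.15627761 0.34148812]
[290.02512821 205.50923077] [ 279  137   40  136 1950] [0.62781471 0.07392375 0.08809388] ((635.18603515625, 71.657958984375), (118.16081237792969, 30.205032348632812), 84.26044464111328)
```

View pics/w1.png

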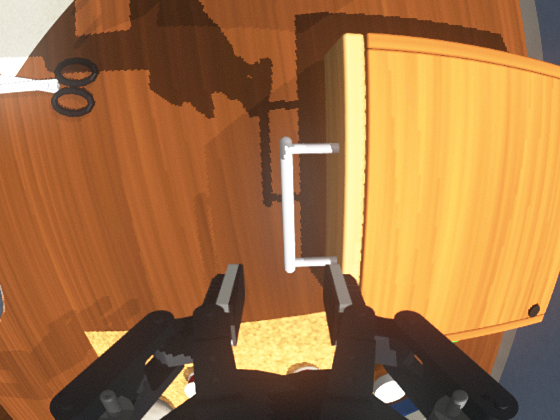

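The wrist view shows the bar from (287,145) to (291,268), with the panel to its right. I'll cast it to z 0.085.

```bash
python3 - <<'E'
from h import *
s=np.load('last_wrist.npz')
p=onplane(s,[(287,143),(289,205),(291,268),(346,205),(358,205)],0.09,True); print(np.round(p,4)); d=p[0]-p[2]; print(np.degrees(np.arctan2(d[1],d[0]))-90)
g=s['img'][205,270:310].astype(int).min(1); print(g)
to([*((p[0]+p[2])/2)[:2],0.093],np.degrees(np.arctan2(d[1],d[0]))-90)
E
```

```text
[[0.6326 0.1267 0.09  ]
 [0.6272 0.0766 0.09  ]
 [0.621  0.019  0.09  ]
 [0.6736 0.07   0.09  ]
 [0.6836 0.0686 0.09  ]]
-6.15311259627984
[ 52  59  60  64  65  65  68  64  67  63  65  79 159 209 236 247 252 255
 255 255 254 254 255 255 113  63  66  70  69  69  58  57  57  57  55  59
  58  55  58  57]
t 1.57 tcp [0.6194 0.075  0.2001] yaw(y-axis) -8.09 tilt 0.127 F [-1.09  0.42  0.13] gap 0.464 gf 0.0
turn [-0.13 -0.02 -1.94] shift [ -1.1   7.9 107. ]
```

Request:
{"api": "move_arm", "payload": {"rows": [[0, 0, -1.9, -1, 6, 30, 0.53], [0, 0, -1.9, -1, 6, 60, 0.53], [0, 0, -1.9, -1, 6, 85, 0.53], [0, 0, -1.9, -1, 6, 105, 0.53], [0, 0, -1.9, -1, 6, 107, 0.53], [0, 0, -1.9, -1, 6, 107, 0.7], [0, 0, -1.9, -1, 6, 107, 1], [0, 0, -1.9, -1, 6, 107, 1], [0, 0, -1.9, -1, 6, 107, 1], [0, 0, -1.9, -1, 6, 107, 1]], "squeeze": 40}}

```text
t: 2.4
tcp_pos: [0.6264, 0.0741, 0.0955]
tool_rot: [0.743, 0.669, 0.001, 0.001]
force: [0.9, 0.2, 0.1]
finger_gap: 0.002
gripper_force: 0.0
```

```bash
python3 - <<'E'
from h import *
st(); s=snap('wrist','w2.png'); b=snap('side')
a=cv2.resize(b['img'][130:250,220:400],None,fx=3,fy=3,interpolation=cv2.INTER_CUBIC)
t=snap('top'); c=cv2.resize(t['img'][150:250,220:320],None,fx=2.4,fy=2.4,interpolation=cv2.INTER_CUBIC)
out=np.zeros((600,800,3),np.uint8); out[:360,:540]=a; out[360:600,:240]=c
out[360:600,250:570]=cv2.resize(s['img'],(320,240)); cv2.imwrite('pics/c2.png',out[:,:,::-1])
E
```

```text
t 2.40 tcp [0.6264 0.0741 0.0955] yaw(y-axis) -6.05 tilt 0.153 F [0.94 0.23 0.09] gap 0.002 gf 0.0
```

View pics/c2.png

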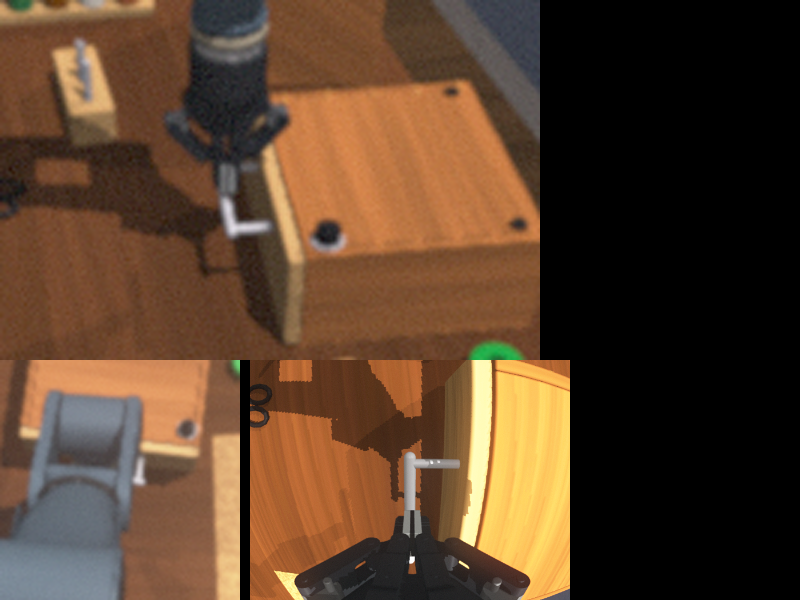

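The jaws look closed at the bar, but the gap reads shut. A short pull will show whether it's held.

Request:
{"api": "move_arm", "payload": {"rows": [[0, 0, 0, 0, -4, 0, 1], [0, 0, 0, 0, -8, 0, 1], [0, 0, 0, 0, -12, 0, 1], [0, 0, 0, 0, -15, 0, 1], [0, 0, 0, 0, -15, 0, 1]]}}

```text
t: 2.97
tcp_pos: [0.6094, 0.0758, 0.0938]
tool_rot: [0.743, 0.669, -0.001, -0.001]
force: [-1.4, -0.1, 0.4]
finger_gap: -0.004
gripper_force: 0.0
```

```bash
python3 - <<'E'
from h import *
st(); s=snap('wrist'); print(manip.tip_extent, manip.__dict__.keys() if hasattr(manip,'__dict__') else dir(manip))
C=cloud(s,True); b=snap('side')
out=np.zeros((420,760,3),np.uint8); out[:,:400]=s['img'][:,80:480]
out[:,400:]=cv2.resize(b['img'][160:230,270:330],(360,420),interpolation=cv2.INTER_CUBIC); cv2.imwrite('pics/c3.png',out[:,:,::-1])
E
```

```text
t 2.97 tcp [0.6094 0.0758 0.0938] yaw(y-axis) -6.05 tilt 0.096 F [-1.39 -0.08  0.37] gap -0.004 gf 0.0
0.025 dict_keys([])
```

View pics/c3.png

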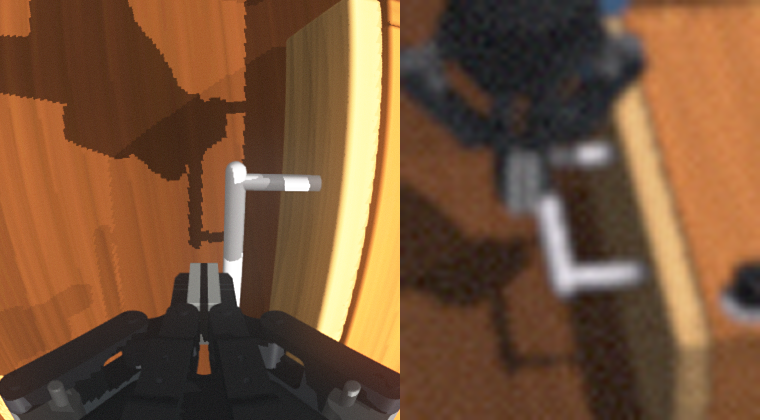

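The jaws are shut and in front of the bar, so it wasn't caught. I'll check bar and fingertip heights from depth.

```bash
python3 - <<'E'
from h import *
s=np.load('last_wrist.npz'); C=cloud(s,True)
for r in (200,230,250): print('bar row',r,[np.round(C[r,c],4).tolist() for c in (310,314,318)])
for p in [(275,268),(290,268),(275,295),(290,295),(265,290),(282,268)]: print('finger',p,np.round(C[p[1],p[0]],4))
t=snap('top'); g=t['img'][185:205,255:290].astype(int).min(2); print(g[:, ::1])
E
```

```text
bar row 200 [[0.6274, 0.1138, 0.088], [0.6292, 0.114, 0.0894], [0.6312, 0.1136, 0.0888]]
bar row 230 [[0.6262, 0.0988, 0.0888], [0.6281, 0.0989, 0.0895], [0.63, 0.0988, 0.0897]]
bar row 250 [[0.6254, 0.0881, 0.0888], [0.6273, 0.0882, 0.0895], [0.6293, 0.0879, 0.0894]]
finger (275, 268) [0.608  0.0868 0.1018]
finger (290, 268) [0.6149 0.0854 0.1006]
finger (275, 295) [0.6086 0.087  0.1251]
finger (290, 295) [0.6146 0.0863 0.1249]
finger (265, 290) [0.6036 0.0836 0.1153]
finger (282, 268) [0.6113 0.0869 0.1025]
[[110 110 111 110 110 113 111 115 114 113 115 115 104  95  87  98 114 121
  122 121 114 106 101 107 136 148 151 152 146 140 141 140 138 137 133]
 [105 108 108 106 104 104 109 107 110 108 111 109  99  87  84 100 117 122
  123 123 117 106  99 105 128 144 149 152 150 152 153 152 152 149 150]
 [102  98  99  99 102 104 105 102 102 106 103  98  90  83  80  99 117 124
  123 121 111 100  88  95 112 122 131 132 137 140 138 142 145 145 142]
 [ 97  97  98  97  99  99  99  99 100 102  94  87  76  75  87 104 115 122
  121 117 110  98  89  81  92  95  95  99 104 103 108 114 116 121 127]
 [ 91
[... 1615 characters left out ...]
 110 112 112 112 110 108 100 101 113 120 120 121
  117 113 144 191 212 210 182 126  70  50  48  48  52  50  51  47  48]
 [111 110 116 116 119 119 121 122 122 118 121 120 110 104 113 121 120 120
  114 107 118 146 167 170 161 115  66  57  55  53  52  53  51  53  55]
 [105 106 109 113 116 117 121 123 124 122 123 123 117 108 117 122 121 118
  115 101  92  98 105 114 109  82  64  61  62  63  65  58  55  59  57]
 [ 94  96 101 105 109 115 117 124 122 123 123 121 111 111 119 126 124 123
  113  99  81  73  71  72  73  66  65  66  61  65  62  61  58  66  62]
 [ 81  80  85  89  98 100 109 115 120 119 118 116 108 109 123 125 124 125
  116  99  75  68  62  60  68  60  65  61  59  66  63  67  63  64  67]]
```

```bash
python3 - <<'E'
from h import *
s=np.load('last_wrist.npz'); C=cloud(s,True)
for r in range(255,300,3): print(r,np.round(C[r,276],4),np.round(C[r,291],4), s['img'][r,276])
print(readout.sense()['q'])
b=np.load('last_side.npz'); 
for z in (0.069,0.1): print(proj(b,[[0.6094,0.0758,z]]))
Cb=cloud(b); 
for v in range(180,202,2): print(v,[np.round(Cb[v,u],3).tolist() for u in (287,290,293)], b['img'][v,290])
E
```

```text
255 [6.011e-01 4.370e-02 5.000e-04] [6.131e-01 4.250e-02 6.000e-04] [140  78  47]
258 [6.008e-01 4.090e-02 3.000e-04] [ 0.6128  0.039  -0.001 ] [142  83  48]
261 [6.005e-01 3.810e-02 2.000e-04] [ 6.126e-01  3.660e-02 -4.000e-04] [142  83  48]
264 [0.6084 0.0873 0.0988] [0.6155 0.0865 0.0988] [138 139 132]
267 [0.6084 0.0866 0.1005] [0.6154 0.0854 0.0996] [139 137 133]
270 [0.6085 0.0868 0.1038] [0.6154 0.0858 0.1034] [139 138 133]
273 [0.6086 0.0867 0.1064] [0.6153 0.0856 0.1057] [136 134 131]
276 [0.6086 0.0867 0.1093] [0.6153 0.0862 0.1094] [135 134 131]
279 [0.6087 0.0866 0.1116] [0.6152 0.0857 0.1113] [137 138 131]
282 [0.6088 0.0871 0.1151] [0.6152 0.0859 0.1142] [135 137 131]
285 [0.6088 0.0865 0.1166] [0.6151 0.086  0.1168] [139 137 134]
288 [0.6088 0.0866 0.1191] [0.6151 0.0858 0.1189] [136 135 130]
291 [0.6089 0.0867 0.1217] [0.615  0.0862 0.1219] [138 137 131]
294 [0.609  0.087  0.1244] [0.615  0.0859 0.1237] [136 134 129]
297 [0.609  0.087  0.1265] [0.615  0.0868 0.1272] [134 134 129]
[-5.82188942e-02  6.91894671e-01  1.56695290e+00 -1.19194286e-05
  8.82357510e-01  4.7616
[... 304 characters left out ...]
7]] [44 48 47]
186 [[0.601, 0.067, 0.129], [0.61, 0.065, 0.13], [0.619, 0.066, 0.127]] [ 97  97 101]
188 [[0.602, 0.071, 0.119], [0.609, 0.06, 0.126], [0.62, 0.07, 0.116]] [105 103 102]
190 [[0.601, 0.068, 0.114], [0.61, 0.064, 0.115], [0.62, 0.07, 0.109]] [99 99 98]
192 [[0.602, 0.072, 0.103], [0.61, 0.066, 0.106], [0.619, 0.066, 0.104]] [102 100 102]
194 [[0.629, 0.188, 0.002], [0.61, 0.065, 0.099], [0.622, 0.076, 0.089]] [107 100 103]
196 [[0.628, 0.182, -0.002], [0.637, 0.177, -0.0], [0.62, 0.066, 0.089]] [105  73  55]
198 [[0.626, 0.173, -0.004], [0.635, 0.166, 0.001], [0.645, 0.163, 0.0]] [101  68  44]
200 [[0.621, 0.153, 0.004], [0.632, 0.154, 0.002], [0.642, 0.151, 0.002]] [64 38 23]
```

Both cameras put the shut fingertips at z 0.0985 with the reported TCP at z 0.094. So the tips are about 5 mm above the reported TCP, not 25 mm ahead of it, and the jaws shut above the bar. I'll use the measured offset from here: tip z ≈ TCP z + 5 mm. Next I open, move over the bar and go 31 mm lower.

Request:
{"api": "move_arm", "payload": {"rows": [[0, 0, 0, 0, 0, -5, 0.6], [0, 0, 0, 0, 8, -5, 0.53], [0, 0, 0, 0, 15, -5, 0.53], [0, 0, 0, 0, 15, -5, 0.53], [0, 0, 0, 0, 15, 10, 0.53], [0, 0, 0, 0, 15, 22, 0.53], [0, 0, 0, 0, 15, 31, 0.53], [0, 0, 0, 0, 15, 31, 0.7], [0, 0, 0, 0, 15, 31, 1], [0, 0, 0, 0, 15, 31, 1], [0, 0, 0, 0, 15, 31, 1], [0, 0, 0, 0, 15, 31, 1]], "squeeze": 40}}

```text
t: 4.12
tcp_pos: [0.6244, 0.0742, 0.0666]
tool_rot: [0.743, 0.669, -0.001, -0.001]
force: [-8.1, 0.5, 25.1]
finger_gap: 0.1
gripper_force: 39.3
```

Request:
{"api": "move_arm", "payload": {"rows": [[0, 0, 0, 0, 0, -2, 1], [0, 0, 0, 0, 0, -4, 1], [0, 0, 0, 0, 0, -4, 1]]}}

```text
t: 4.37
tcp_pos: [0.6243, 0.0743, 0.0667]
tool_rot: [0.744, 0.669, -0.001, -0.001]
force: [-3.5, 0.8, 6.6]
finger_gap: 0.096
gripper_force: 40.0
```

Request:
{"api": "move_arm", "payload": {"rows": [[0, 0, 0, 0, -4, -1, 1], [0, 0, 0, 0, -8, -1, 1], [0, 0, 0, 0, -12, -1, 1], [0, 0, 0, 0, -16, -1, 1], [0, 0, 0, 0, -20, -1, 1], [0, 0, 0, 0, -24, -1, 1], [0, 0, 0, 0, -28, -1, 1], [0, 0, 0, 0, -32, -1, 1], [0, 0, 0, 0, -36, -1, 1], [0, 0, 0, 0, -40, -1, 1], [0, 0, 0, 0, -44, -1, 1], [0, 0, 0, 0, -48, -1, 1]]}}

```text
t: 5.37
tcp_pos: [0.5806, 0.079, 0.0669]
tool_rot: [0.744, 0.668, 0.002, 0.002]
force: [5.6, 1.2, -7.4]
finger_gap: 0.102
gripper_force: 39.2
```

Request:
{"api": "move_arm", "payload": {"rows": [[0, 0, 0, 0, -4, 0, 1], [0, 0, 0, 0, -8, 0, 1], [0, 0, 0, 0, -12, 0, 1], [0, 0, 0, 0, -16, 0, 1], [0, 0, 0, 0, -20, 0, 1], [0, 0, 0, 0, -24, 0, 1], [0, 0, 0, 0, -28, 0, 1], [0, 0, 0, 0, -32, 0, 1], [0, 0, 0, 0, -36, 0, 1], [0, 0, 0, 0, -40, 0, 1], [0, 0, 0, 0, -44, 0, 1], [0, 0, 0, 0, -48, 0, 1]]}}

```text
t: 6.37
tcp_pos: [0.5331, 0.0842, 0.0669]
tool_rot: [0.744, 0.668, 0.002, 0.002]
force: [5.0, 1.8, -8.5]
finger_gap: 0.096
gripper_force: 39.0
```

Request:
{"api": "move_arm", "payload": {"rows": [[0, 0, 0, 0, -4, 0, 1], [0, 0, 0, 0, -8, 0, 1], [0, 0, 0, 0, -12, 0, 1], [0, 0, 0, 0, -16, 0, 1], [0, 0, 0, 0, -20, 0, 1], [0, 0, 0, 0, -24, 0, 1], [0, 0, 0, 0, -28, 0, 1], [0, 0, 0, 0, -32, 0, 1], [0, 0, 0, 0, -36, 0, 1], [0, 0, 0, 0, -40, 0, 1], [0, 0, 0, 0, -44, 0, 1], [0, 0, 0, 0, -48, 0, 1]]}}

```text
t: 7.37
tcp_pos: [0.4858, 0.0893, 0.0669]
tool_rot: [0.744, 0.668, 0.003, 0.002]
force: [5.9, 2.7, -11.6]
finger_gap: 0.1
gripper_force: 38.8
```

Request:
{"api": "move_arm", "payload": {"rows": [[0, 0, 0, 0, -4, 1, 1], [0, 0, 0, 0, -8, 2, 1], [0, 0, 0, 0, -12, 2, 1], [0, 0, 0, 0, -16, 2, 1], [0, 0, 0, 0, -20, 2, 1], [0, 0, 0, 0, -24, 2, 1], [0, 0, 0, 0, -28, 2, 1], [0, 0, 0, 0, -32, 2, 1], [0, 0, 0, 0, -35, 2, 1], [0, 0, 0, 0, -38, 2, 1], [0, 0, 0, 0, -38, 2, 1], [0, 0, 0, 0, -38, 2, 1]]}}

```text
t: 8.37
tcp_pos: [0.4492, 0.0933, 0.0667]
tool_rot: [0.744, 0.668, 0.004, 0.003]
force: [4.7, 3.0, 5.1]
finger_gap: 0.1
gripper_force: 40.4
```

Request:
{"api": "move_arm", "payload": {"rows": [[0, 0, 0, 0, 3, -1, 1], [0, 0, 0, 0, 6, -1, 1], [0, 0, 0, 0, 6, -1, 1], [0, 0, 0, 0, 6, -1, 0.8], [0, 0, 0, 0, 6, -1, 0.6], [0, 0, 0, 0, 6, -1, 0.55], [0, 0, 0, 0, 6, -1, 0.55], [0, 0, 0, 0, 6, -15, 0.55], [0, 0, 0, 0, 6, -40, 0.55], [0, 0, 0, 0, 6, -80, 0.55], [0, 0, 0, 0, 6, -110, 0.55], [0, 0, 0, 0, 6, -110, 0.55]]}}

```text
t: 9.37
tcp_pos: [0.4541, 0.0924, 0.1809]
tool_rot: [0.743, 0.669, 0.004, 0.004]
force: [0.1, 0.1, -0.1]
finger_gap: 0.452
gripper_force: 0.0
```

```bash
python3 - <<'E'
from h import *
st(); s=snap('wrist','w4.png')
E
```

```text
t 9.37 tcp [0.4541 0.0924 0.1809] yaw(y-axis) -6.05 tilt 0.664 F [ 0.08  0.11 -0.1 ] gap 0.452 gf 0.0
```

View pics/w4.png

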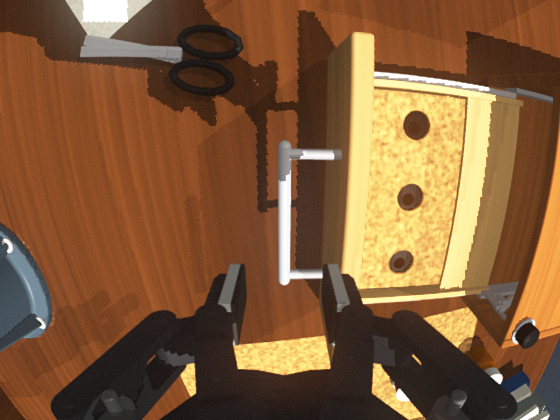

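The tray is locked out. The openings are at (416,125), (410,197) and (401,261), with a darker spot inside each. I'll move over the tray so the wrist camera sees them better, and measure.

```bash
python3 - <<'E'
from h import *
s=np.load('last_wrist.npz'); C=cloud(s,True)
u0=np.array([(416,125),(410,197),(401,261)])
print(np.round(onplane(s,u0,0.037,True),4))
g=s['img'].astype(int).sum(2)
for c in comps(g[90:290,385:440]<330,100,2000):
    print('dark',c[0]+[385,90],c[1][:4],c[1][4],np.round(onplane(s,c[0]+[385,90],0.035,True)[0,:2],4))
for c in comps(g[90:290,385:440]<110,5,2000):
    print('hole',c[0]+[385,90],c[1][2:],np.round(onplane(s,c[0]+[385,90],0.033,True)[0,:2],4))
t=snap('top'); print(proj(t,np.r_[onplane(s,u0,0.037,True)]))
gt=t['img'].astype(int).sum(2); np.set_printoptions(linewidth=250)
for c in comps((gt[170:230,240:300]<200),8,200): print('top dark',c[0]+[240,170],c[1],np.round(onplane(t,c[0]+[240,170],0.035)[0,:2],4))
to([0.5204,0.3901,0.19],0)
E
```

```text
[[0.586  0.1497 0.037 ]
 [0.5788 0.0807 0.037 ]
 [0.5713 0.012  0.037 ]]
dark [416.08431703 124.84148398] [18 21 27 29] 593 [0.5869 0.1497]
dark [409.90891473 196.76937984] [13 94 25 26] 516 [0.5795 0.0803]
dark [400.82566586 261.58837772] [  4 161  24  22] 413 [0.5719 0.0102]
dark [416.70935961 287.39901478] [  0 193  55   7] 203 [ 0.5933 -0.0259]
[[243.96691981 210.1075225 ]
 [262.07725194 212.18053669]
 [280.1308721  214.33391341]]
top dark [243.7 210.6] [ 2 39  4  4 10] [0.5844 0.1509]
top dark [262. 213.] [21 42  3  3  9] [0.576  0.0811]
t 9.47 tcp [0.4512 0.0924 0.1771] yaw(y-axis) -6.06 tilt 0.196 F [-0.67 -0.07 -0.87] gap 0.448 gf 0.0
turn [ 0.2   0.01 -6.06] shift [303.3  37.5 -12.8]
```

```bash
python3 - <<'E'
from h import *
s=np.load('last_wrist.npz'); out=[]
g=cv2.GaussianBlur(s['img'],(0,0),0.8).astype(float).sum(2)
for (u,v) in [(416,125),(410,197),(401,261)]:
    a=g[v-18:v+19,u-18:u+19]; print(np.percentile(a,[1,5,20,40]))
    out.append(cv2.resize(np.clip((a-60)*1.5,0,255).astype(np.uint8),(259,259),interpolation=cv2.INTER_CUBIC))
cv2.imwrite('pics/holes.png',np.hstack(out))
E
```

```text
[173.  177.4 195.  285.2]
[183.  191.4 245.  416. ]
[163.  188.2 269.  518. ]
```

View pics/holes.png

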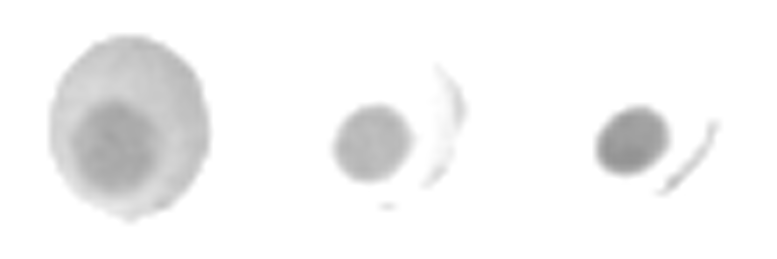

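The contrast crop shows each blind hole clearly as a darker disc, at (115,145), (372-259=113,143) and (632-518=114,140) in 7x tiles. I'll measure them precisely.

```bash
python3 - <<'E'
from h import *
s=np.load('last_wrist.npz')
g=cv2.GaussianBlur(s['img'],(0,0),0.8).astype(float).sum(2)
for (u,v),th in zip([(416,125),(410,197),(401,261)],(184,215,215)):
    a=g[v-18:v+19,u-18:u+19]<th
    c=max(comps(a,20,900),key=lambda c:c[1][4]); p=c[0]+[u-18,v-18]
    o=onplane(s,p,0.033,True)[0,:2]; print(p,c[1][2:],np.round(o,4))
E
```

```text
[414.19191919 127.33333333] [11 12 99] [0.5857 0.1472]
[407.87 199.06] [ 11  11 100] [0.5781 0.0775]
[398.85057471 262.70114943] [11 10 87] [0.5705 0.0081]
```

```bash
python3 - <<'E'
from h import *
to([0.5195,0.3455,0.18],-6.1)
E
```

```text
t 9.47 tcp [0.4512 0.0924 0.1771] yaw(y-axis) -6.06 tilt 0.196 F [-0.67 -0.07 -0.87] gap 0.448 gf 0.0
turn [ 0.2  -0.    0.04] shift [258.9  41.2  -2.8]
```

Request:
{"api": "move_arm", "payload": {"rows": [[0, 0, 0, 32, 5, -3, 0.53], [0, 0, 0, 64, 10, -3, 0.53], [0, 0, 0, 96, 15, -3, 0.53], [0, 0, 0, 128, 20, -3, 0.53], [0, 0, 0, 160, 25, -3, 0.53], [0, 0, 0, 192, 30, -3, 0.53], [0, 0, 0, 224, 36, -3, 0.53], [0, 0, 0, 250, 41, -3, 0.53], [0, 0, 0, 259, 41, -3, 0.53], [0, 0, 0, 259, 41, -3, 0.53], [0, 0, 0, 259, 41, -3, 0.53], [0, 0, 0, 259, 41, -3, 0.53]]}}

```text
t: 10.47
tcp_pos: [0.5175, 0.3441, 0.1777]
tool_rot: [0.744, 0.668, -0.002, -0.0]
force: [0.4, 0.9, -0.8]
finger_gap: 0.471
gripper_force: 0.0
```

```bash
python3 - <<'E'
from h import *
st(); s=snap('wrist'); C=cloud(s,True)
for zl,zh in ((0.088,0.105),):
  m=(C[:,:,2]>zl)&(C[:,:,2]<zh)&(abs(C[:,:,0]-0.52)<0.05)&(C[:,:,1]>0.3)&(C[:,:,1]<0.45)
  for c in comps(m,10,5000): print(c[0],c[1],np.round(C[c[2]].mean(0),4),np.round(onplane(s,c[0],0.097,True)[0],4))
out=np.zeros((420,560,3),np.uint8); out[:]=s['img']; cv2.imwrite('pics/w5.png',out[:,:,::-1])
E
```

```text
t 10.47 tcp [0.5175 0.3441 0.1777] yaw(y-axis) -6.11 tilt 0.216 F [ 0.43  0.94 -0.79] gap 0.471 gf 0.0
[284.65       156.23888889] [278 148  15  17 180] [0.5245 0.3919 0.096 ] [0.5246 0.3921 0.097 ]
[291.96551724 215.8045977 ] [286 208  13  16 174] [0.5252 0.3477 0.0954] [0.5252 0.3483 0.097 ]
```

View pics/w5.png

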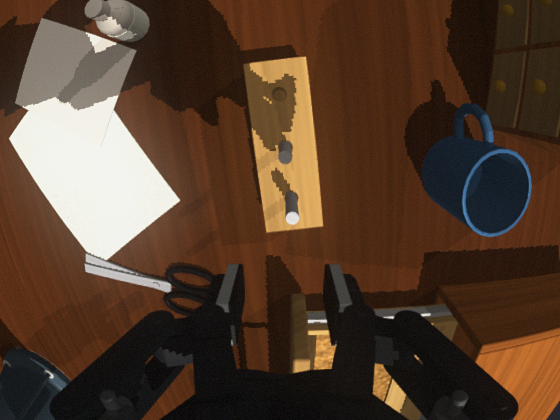

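The wrist view shows the pins at (284,152) and (292,217) and the left hole empty at (279,94). I'll take the near pin.

Request:
{"api": "move_arm", "payload": {"rows": [[0, 0, 0, 3, 4, 30, 0.53], [0, 0, 0, 3, 4, 60, 0.53], [0, 0, 0, 3, 4, 90, 0.53], [0, 0, 0, 3, 4, 115, 0.53], [0, 0, 0, 3, 4, 127, 0.53], [0, 0, 0, 3, 4, 127, 0.53], [0, 0, 0, 3, 4, 127, 0.7], [0, 0, 0, 3, 4, 127, 0.85], [0, 0, 0, 3, 4, 127, 1], [0, 0, 0, 3, 4, 127, 1], [0, 0, 0, 3, 4, 127, 1], [0, 0, 0, 3, 4, 127, 1]], "squeeze": 30}}

```text
t: 11.52
tcp_pos: [0.5244, 0.3489, 0.0539]
tool_rot: [0.743, 0.669, 0.002, 0.001]
force: [-0.1, -0.7, 7.0]
finger_gap: 0.105
gripper_force: 29.7
```

Request:
{"api": "move_arm", "payload": {"rows": [[0, 0, 0, 0, 0, -30, 1], [0, 0, 0, 0, 0, -65, 1], [0, 0, 0, 0, 0, -105, 1], [0, 0, 0, -38, 9, -115, 1], [0, 0, 0, -76, 18, -115, 1], [0, 0, 0, -114, 27, -115, 1], [0, 0, 0, -152, 36, -115, 1], [0, 0, 0, -190, 45, -115, 1], [0, 0, 0, -228, 54, -115, 1], [0, 0, 0, -266, 64, -115, 1], [0, 0, 0, -304, 73, -115, 1], [0, 0, 0, -334, 82, -115, 1]]}}

```text
t: 12.52
tcp_pos: [0.5689, 0.005, 0.1672]
tool_rot: [0.744, 0.668, -0.0, 0.0]
force: [0.0, 0.1, -0.2]
finger_gap: 0.106
gripper_force: 30.3
```

Request:
{"api": "move_arm", "payload": {"rows": [[0, 0, 0, 0, 0, 0, 1], [0, 0, 0, 0, 0, 20, 1], [0, 0, 0, 0, 0, 40, 1], [0, 0, 0, 0, 0, 60, 1], [0, 0, 0, 0, 0, 75, 1], [0, 0, 0, 0, 0, 75, 1], [0, 0, 0, 0, 0, 75, 1]]}}

```text
t: 13.1
tcp_pos: [0.5685, 0.0083, 0.0914]
tool_rot: [0.743, 0.669, -0.001, -0.001]
force: [0.4, -0.1, -0.3]
finger_gap: 0.106
gripper_force: 30.3
```

```bash
python3 - <<'E'
from h import *
to([0.5700,0.0081,0.0929],-6.1); s=snap('wrist')
cv2.imwrite('pics/w6.png',cv2.resize(s['img'][160:300,200:340],(700,700),interpolation=cv2.INTER_CUBIC)[100:,:,::-1])
E
```

```text
t 13.10 tcp [0.5685 0.0083 0.0914] yaw(y-axis) -6.04 tilt 0.127 F [ 0.38 -0.09 -0.31] gap 0.106 gf 30.3
turn [-0.13 -0.02  0.06] shift [-0.1  1.5 -1.5]
```

View pics/w6.png

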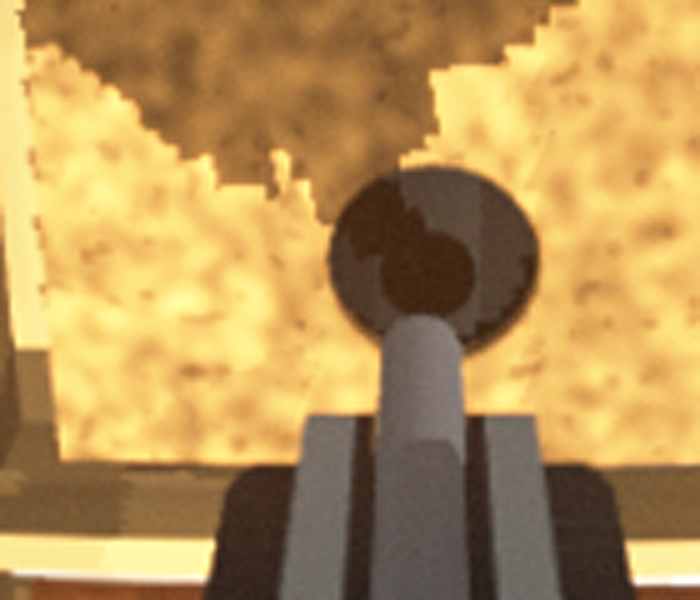

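The crop shows the hole disc centred at about (428,277), radius 45, and the pin's foot edge nearest the camera at (422,316). I'll cast both for the relative offset.

```bash
cat >> h.py <<'E'
def relhole(hole,foot,zfoot):
    """hole centre px and px of the foot's camera-side edge -> tool-frame shift in mm"""
    s=np.load('last_wrist.npz'); q=readout.sense(); r=R.from_quat(q['tool_rot'])
    H=onplane(s,hole,0.033,True)[0]; F=onplane(s,foot,zfoot,True)[0]-r.apply([0.005,0,0])
    print('hole',np.round(H,4),'foot',np.round(F,4),'tool shift',np.round(1000*r.inv().apply(H-F),1))
E
python3 - <<'E'
from h import *
relhole((285.6,235.4),(284.4,243.2),0.0524)
E
```

```text
hole [0.571  0.0073 0.033 ] foot [0.57   0.0054 0.0524] tool shift [ 1.9  0.8 19.4]
```

Request:
{"api": "move_arm", "payload": {"rows": [[0, 0, 0, 1.5, 0.8, 4, 1], [0, 0, 0, 1.5, 0.8, 8, 1], [0, 0, 0, 1.5, 0.8, 12, 1], [0, 0, 0, 1.5, 0.8, 15, 1], [0, 0, 0, 1.5, 0.8, 17, 1], [0, 0, 0, 1.5, 0.8, 19, 1], [0, 0, 0, 1.5, 0.8, 21, 1], [0, 0, 0, 1.5, 0.8, 22, 1], [0, 0, 0, 1.5, 0.8, 23, 1], [0, 0, 0, 1.5, 0.8, 23, 1]]}}

```text
t: 13.98
tcp_pos: [0.5701, 0.009, 0.0687]
tool_rot: [0.744, 0.669, -0.0, -0.0]
force: [-0.4, -0.4, 0.6]
finger_gap: 0.105
gripper_force: 30.3
```

There's no force with the foot below board level, so it is in the hole. I'll push it home.

Request:
{"api": "move_arm", "payload": {"rows": [[0, 0, 0, 0, 0, 3, 1], [0, 0, 0, 0, 0, 6, 1], [0, 0, 0, 0, 0, 9, 1], [0, 0, 0, 0, 0, 12, 1], [0, 0, 0, 0, 0, 14, 1], [0, 0, 0, 0, 0, 16, 1], [0, 0, 0, 0, 0, 17, 1], [0, 0, 0, 0, 0, 18, 1], [0, 0, 0, 0, 0, 18, 1]]}}

```text
t: 14.73
tcp_pos: [0.5703, 0.009, 0.0519]
tool_rot: [0.743, 0.669, 0.0, 0.0]
force: [-2.5, 0.2, 6.2]
finger_gap: 0.107
gripper_force: 31.0
```

Request:
{"api": "move_arm", "payload": {"rows": [[0, 0, 0, 0, 0, -1, 0.8], [0, 0, 0, 0, 0, -1, 0.53], [0, 0, 0, 0, 0, -1, 0.53], [0, 0, 0, 0, 0, -20, 0.53], [0, 0, 0, 0, 0, -50, 0.53], [0, 0, 0, 0, 0, -75, 0.53], [0, 0, 0, 36, -8, -80, 0.53], [0, 0, 0, 74, -17, -80, 0.53], [0, 0, 0, 112, -26, -80, 0.53], [0, 0, 0, 150, -35, -80, 0.53], [0, 0, 0, 188, -44, -80, 0.53], [0, 0, 0, 226, -53, -80, 0.53]]}}

```text
t: 15.73
tcp_pos: [0.5408, 0.241, 0.1308]
tool_rot: [0.744, 0.669, -0.0, -0.0]
force: [1.2, 0.6, 0.5]
finger_gap: 0.47
gripper_force: 0.0
```

Request:
{"api": "move_arm", "payload": {"rows": [[0, 0, 0, 38, -9, 0, 0.53], [0, 0, 0, 76, -18, 0, 0.53], [0, 0, 0, 114, -27, 0, 0.53], [0, 0, 0, 149, -34, 0, 0.53], [0, 0, 0, 149, -34, 0, 0.53], [0, 0, 0, 149, -34, 0, 0.53]]}}

```text
t: 16.23
tcp_pos: [0.5224, 0.3931, 0.1305]
tool_rot: [0.742, 0.67, -0.0, 0.0]
force: [-1.3, -0.4, -0.2]
finger_gap: 0.466
gripper_force: 0.0
```

```bash
python3 - <<'E'
from h import *
to([0.5238,0.3915,0.0515],-6.1); t=snap('top'); g=t['img']
h=hsvof(t); w=(h[:,:,1]<70)&(h[:,:,2]>140)
for c in comps(w,100,250):
    if c[0][0]>325 and c[0][0]<400: print('reel',np.round(c[0],1),np.round(onplane(t,c[0],0.026)[0,:2],4))
E
```

```text
t 16.23 tcp [0.5224 0.3931 0.1305] yaw(y-axis) -5.83 tilt 0.013 F [-1.27 -0.37 -0.18] gap 0.466 gf 0.0
turn [0.   0.01 0.27] shift [-1.4  1.6 79. ]
reel [339.2 174.1] [ 0.7344 -0.2153]
reel [341.2 205.2] [ 0.6112 -0.2213]
reel [385.3 219.7] [ 0.5573 -0.3887]
reel [340.  247.3] [ 0.45   -0.2151]
reel [383.8 251.2] [ 0.4375 -0.379 ]
```

Grasp pin 2, lift it, and carry it toward hole 0 (0.578, 0.147).

Request:
{"api": "move_arm", "payload": {"rows": [[0, 0, 0, -1, 1, 30, 0.53], [0, 0, 0, -1, 1, 60, 0.53], [0, 0, 0, -1, 1, 78, 0.53], [0, 0, 0, -1, 1, 78, 0.53], [0, 0, 0, -1, 1, 78, 0.7], [0, 0, 0, -1, 1, 78, 0.85], [0, 0, 0, -1, 1, 78, 1], [0, 0, 0, -1, 1, 78, 1], [0, 0, 0, -1, 1, 78, 1], [0, 0, 0, -1, 1, 78, 1]], "squeeze": 30}}

```text
t: 17.12
tcp_pos: [0.5243, 0.39, 0.0544]
tool_rot: [0.743, 0.669, 0.0, 0.0]
force: [-3.3, -1.3, 5.4]
finger_gap: 0.103
gripper_force: 29.7
```

```bash
python3 - <<'E'
from h import *
to([0.5775,0.1480,0.165],-6.1)
E
```

```text
t 17.12 tcp [0.5243 0.39   0.0544] yaw(y-axis) -6.04 tilt 0.043 F [-3.29 -1.34  5.38] gap 0.103 gf 29.7
turn [ 0.04 -0.01  0.06] shift [-235.    78.5 -110.6]
```

Request:
{"api": "move_arm", "payload": {"rows": [[0, 0, 0, 0, 0, -30, 1], [0, 0, 0, 0, 0, -65, 1], [0, 0, 0, 0, 0, -102, 1], [0, 0, 0, -30, 11, -111, 1], [0, 0, 0, -65, 24, -111, 1], [0, 0, 0, -100, 37, -111, 1], [0, 0, 0, -135, 50, -111, 1], [0, 0, 0, -170, 63, -111, 1], [0, 0, 0, -205, 76, -111, 1], [0, 0, 0, -234, 86, -111, 1], [0, 0, 0, -234, 86, -90, 1], [0, 0, 0, -234, 86, -60, 1]]}}

```text
t: 18.12
tcp_pos: [0.5899, 0.146, 0.116]
tool_rot: [0.745, 0.667, 0.005, 0.004]
force: [0.3, -0.3, -1.1]
finger_gap: 0.108
gripper_force: 30.1
```

Request:
{"api": "move_arm", "payload": {"rows": [[0, 0, 0, 0, 0, 15, 1], [0, 0, 0, 0, 0, 22, 1], [0, 0, 0, 0, 0, 22, 1], [0, 0, 0, 0, 0, 22, 1]]}}

```text
t: 18.45
tcp_pos: [0.5858, 0.1484, 0.0913]
tool_rot: [0.743, 0.669, 0.001, 0.001]
force: [-0.3, 0.3, 0.3]
finger_gap: 0.109
gripper_force: 30.1
```

```bash
python3 - <<'E'
from h import *
to([0.5852,0.1482,0.09],-6.1); s=snap('wrist')
cv2.imwrite('pics/w7.png',cv2.resize(s['img'][160:300,200:340],(700,700),interpolation=cv2.INTER_CUBIC)[100:,:,::-1])
E
```

```text
t 18.45 tcp [0.5858 0.1484 0.0913] yaw(y-axis) -6.04 tilt 0.089 F [-0.29  0.26  0.31] gap 0.109 gf 30.1
turn [ 0.09 -0.01  0.06] shift [-0.3 -0.6  1.3]
```

View pics/w7.png

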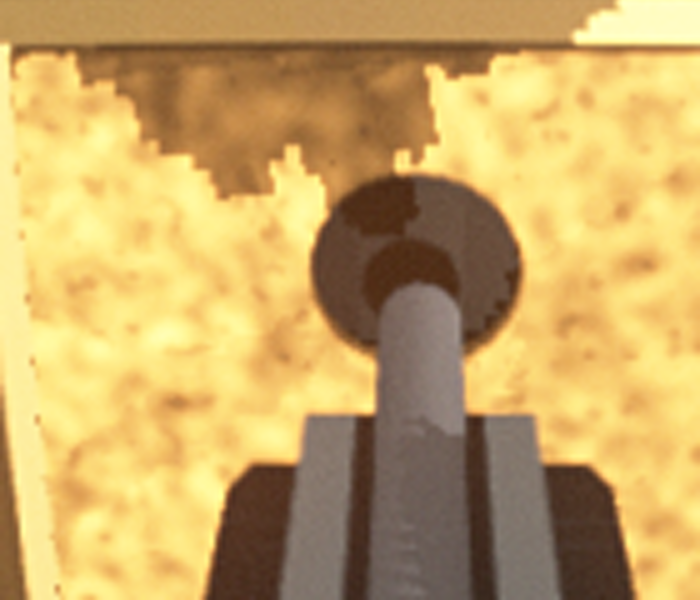

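The foot edge is at (420,283) and the hole disc at (412,283). The pin sits farther along the pads this time.

```bash
python3 - <<'E'
from h import *
relhole((200+412/5,160+383/5),(200+420/5,160+383/5),0.0523)
E
```

```text
hole [0.5864 0.1467 0.033 ] foot [0.5877 0.1499 0.0523] tool shift [-3.3 -1.1 19.3]
```

Request:
{"api": "move_arm", "payload": {"rows": [[0, 0, 0, -3.2, -1, 4, 1], [0, 0, 0, -3.2, -1, 8, 1], [0, 0, 0, -3.2, -1, 12, 1], [0, 0, 0, -3.2, -1, 15, 1], [0, 0, 0, -3.2, -1, 17, 1], [0, 0, 0, -3.2, -1, 19, 1], [0, 0, 0, -3.2, -1, 21, 1], [0, 0, 0, -3.2, -1, 22, 1], [0, 0, 0, -3.2, -1, 23, 1], [0, 0, 0, -3.2, -1, 23, 1]]}}

```text
t: 19.33
tcp_pos: [0.5836, 0.1451, 0.0677]
tool_rot: [0.744, 0.669, -0.0, -0.0]
force: [0.2, -0.1, -0.7]
finger_gap: 0.105
gripper_force: 30.1
```

In the hole. Home, release, and lift; then the first reel at (0.450, -0.215).

Request:
{"api": "move_arm", "payload": {"rows": [[0, 0, 0, 0, 0, 3, 1], [0, 0, 0, 0, 0, 6, 1], [0, 0, 0, 0, 0, 9, 1], [0, 0, 0, 0, 0, 12, 1], [0, 0, 0, 0, 0, 14, 1], [0, 0, 0, 0, 0, 16, 1], [0, 0, 0, 0, 0, 17, 1], [0, 0, 0, 0, 0, 17, 1]]}}

```text
t: 20.0
tcp_pos: [0.5838, 0.1452, 0.0524]
tool_rot: [0.743, 0.669, 0.0, 0.0]
force: [-2.3, -0.3, 9.6]
finger_gap: 0.106
gripper_force: 31.3
```

Request:
{"api": "move_arm", "payload": {"rows": [[0, 0, 0, 0, 0, -1, 0.8], [0, 0, 0, 0, 0, -1, 0.53], [0, 0, 0, 0, 0, -1, 0.53], [0, 0, 0, 0, 0, -20, 0.53], [0, 0, 0, 0, 0, -50, 0.53], [0, 0, 0, 0, 0, -85, 0.4], [0, 0, 0, 0, 0, -110, 0.2], [0, 0, 0, 0, 0, -110, 0], [0, 0, 0, 0, 0, -110, 0]]}}

```text
t: 20.75
tcp_pos: [0.5848, 0.1452, 0.1625]
tool_rot: [0.743, 0.669, 0.001, 0.001]
force: [-1.1, -0.4, -0.8]
finger_gap: 0.986
gripper_force: 0.0
```

```bash
python3 - <<'E'
from h import *
s,r=st(); w=snap('wrist'); C=cloud(w,True)
m=(C[:,:,2]>0.085)&(C[:,:,2]<0.105)&(abs(C[:,:,0]-0.58)<0.04)&(C[:,:,1]<0.18)&(C[:,:,1]>-0.03)
for c in comps(m,10,3000): print('pin top',c[0],c[1],np.round(np.median(C[c[2]],0),4),np.round(onplane(w,c[0],0.095,True)[0],4))
to([0.450,-0.215,0.17],-6.1)
t=snap('top'); h=hsvof(t); wm=(h[:,:,1]<70)&(h[:,:,2]>140)
for c in comps(wm,100,250):
    if c[0][0]>325 and c[0][0]<400: print('reel',np.round(c[0],1),np.round(onplane(t,c[0],0.026)[0,:2],4))
E
```

```text
t 20.75 tcp [0.5848 0.1452 0.1625] yaw(y-axis) -6.06 tilt 0.220 F [-1.15 -0.44 -0.81] gap 0.986 gf 0.0
pin top [280.74146341 223.91707317] [274 215  14  18 205] [0.5848 0.1489 0.0941] [0.5849 0.1492 0.095 ]
pin top [283.22758621 367.        ] [278 360  12  15 145] [0.5718 0.0099 0.0934] [0.572  0.0123 0.095 ]
t 20.80 tcp [0.5834 0.1451 0.1609] yaw(y-axis) -6.06 tilt 0.006 F [-0.4   0.42  0.09] gap 1.000 gf 0.0
turn [ 0.01 -0.    0.04] shift [-372.2  -94.7   -9.1]
reel [339.2 174.2] [ 0.7339 -0.2152]
reel [341.1 205.2] [ 0.6113 -0.2213]
reel [385.4 219.6] [ 0.5576 -0.3891]
reel [340.1 247.3] [ 0.4501 -0.2152]
reel [383.9 251.1] [ 0.4376 -0.3795]
```

Request:
{"api": "move_arm", "payload": {"rows": [[0, 0, 0, -36, -9, -9, 0.2], [0, 0, 0, -72, -18, -9, 0.2], [0, 0, 0, -108, -27, -9, 0.2], [0, 0, 0, -144, -36, -9, 0.2], [0, 0, 0, -180, -45, -9, 0.2], [0, 0, 0, -216, -54, -9, 0.2], [0, 0, 0, -252, -63, -9, 0.2], [0, 0, 0, -288, -72, -9, 0.2], [0, 0, 0, -324, -81, -9, 0.2], [0, 0, 0, -360, -90, -9, 0.2], [0, 0, 0, -372, -94, -9, 0.2], [0, 0, 0, -372, -94, -9, 0.2]]}}

```text
t: 21.85
tcp_pos: [0.4492, -0.2175, 0.1683]
tool_rot: [0.745, 0.667, -0.001, -0.001]
force: [0.2, 0.2, -0.4]
finger_gap: 0.794
gripper_force: 0.0
```

Request:
{"api": "move_arm", "payload": {"rows": [[0, 0, 0, 0, 0, 30, 0.2], [0, 0, 0, 0, 0, 65, 0.2], [0, 0, 0, 0, 0, 90, 0.2], [0, 0, 0, 0, 0, 90, 0.2], [0, 0, 0, 0, 0, 90, 0.2]]}}

```text
t: 22.27
tcp_pos: [0.4496, -0.2129, 0.0782]
tool_rot: [0.743, 0.669, -0.0, -0.003]
force: [0.7, -0.9, 0.0]
finger_gap: 0.798
gripper_force: 0.0
```

```bash
python3 - <<'E'
from h import *
s,r=st(); w=snap('wrist'); C=cloud(w,True)
L=r.inv().apply((C-s['tcp_pos']).reshape(-1,3)).reshape(C.shape)*1000
m=(abs(L[:,:,0]-11)<4)&(abs(abs(L[:,:,1])-35)<25)&(L[:,:,2]>-60)&(L[:,:,2]<5)
print('finger pts',m.sum(), 'max tool z',np.percentile(L[:,:,2][m],[50,95,99]), 'y range',np.percentile(L[:,:,1][m],[1,99]))
h=hsvof(w); m=(C[:,:,2]>0.02)&(C[:,:,2]<0.033)&(abs(L[:,:,0])<60)&(abs(L[:,:,1])<60)&(h[:,:,1]<80)
for c in comps(m,100,60000): print('reel',c[0],c[1],np.round(np.r_[L[c[2]].mean(0),L[c[2]].min(0),L[c[2]].max(0)],1))
cv2.imwrite('pics/w8.png',w['img'][:,:,::-1])
E
```

```text
t 22.27 tcp [ 0.4496 -0.2129  0.0782] yaw(y-axis) -6.02 tilt 0.349 F [ 0.66 -0.9   0.03] gap 0.798 gf 0.0
finger pts 4497 max tool z [-48.90746234 -14.85034993 -10.0896535 ] y range [-58.63177114  59.11548456]
reel [288.08154169 242.0616151 ] [ 250  207   77   70 3814] [ -3.5   4.4  52.9 -29.4 -20.7  50.3  20.5  29.5  58.1]
```

View pics/w8.png

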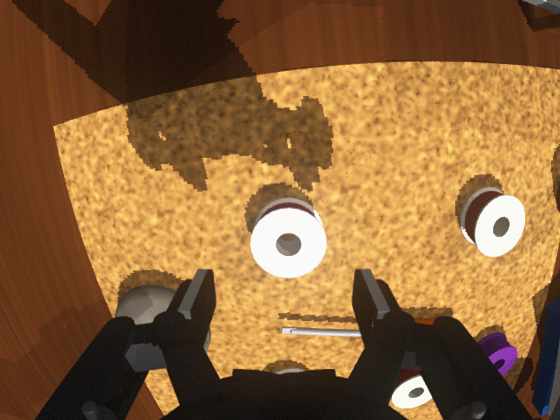

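Request:
{"api": "move_arm", "payload": {"rows": [[0, 0, 0, -3.5, 3, 30, 0.2], [0, 0, 0, -3.5, 3, 60, 0.2], [0, 0, 0, -3.5, 3, 75, 0.2], [0, 0, 0, -3.5, 3, 80, 0.2], [0, 0, 0, -3.5, 3, 80, 0.2], [0, 0, 0, -3.5, 3, 80, 0.3], [0, 0, 0, -3.5, 3, 80, 0.4], [0, 0, 0, -3.5, 3, 80, 0.6], [0, 0, 0, -3.5, 3, 80, 0.6], [0, 0, 0, -3.5, 3, 80, 0.6]], "squeeze": 25}}

```text
t: 23.15
tcp_pos: [0.4544, -0.2191, 0.0018]
tool_rot: [0.744, 0.669, 0.0, 0.002]
force: [-0.0, 0.7, 7.2]
finger_gap: 0.569
gripper_force: 25.8
```

Request:
{"api": "move_arm", "payload": {"rows": [[0, 0, 0, 0, 0, -30, 0.6], [0, 0, 0, 0, 0, -60, 0.6], [0, 0, 0, 0, 0, -90, 0.6], [0, 0, 0, 0, 0, -120, 0.6], [0, 0, 0, 0, 0, -140, 0.6], [0, 0, 0, 0, 0, -140, 0.6]]}}

```text
t: 23.65
tcp_pos: [0.456, -0.2204, 0.1449]
tool_rot: [0.743, 0.669, 0.001, 0.005]
force: [0.6, -1.0, -1.0]
finger_gap: 0.575
gripper_force: 26.6
```

```bash
cat >> h.py <<'E'
def held(zl=-45,zh=5):
    """white top face of a held reel, in tool mm"""
    s,r=st(); w=snap('wrist'); C=cloud(w,True); h=hsvof(w)
    L=r.inv().apply((C-s['tcp_pos']).reshape(-1,3)).reshape(C.shape)*1000
    m=(L[:,:,2]>zl)&(L[:,:,2]<zh)&(abs(L[:,:,0])<40)&(abs(L[:,:,1])<24)&(h[:,:,1]<60)&(h[:,:,2]>170)
    for c in comps(m,60,60000):
        p=L[c[2]]; print('held',np.round(c[0]),c[1],'lo',np.round(np.percentile(p,1,0),1),'hi',np.round(np.percentile(p,99,0),1))
    return s,r,w,C,L
E
python3 - <<'E'
from h import *
held()
E
```

```text
t 23.65 tcp [ 0.456  -0.2204  0.1449] yaw(y-axis) -6.04 tilt 0.616 F [ 0.61 -1.04 -0.96] gap 0.575 gf 26.6
held [303. 241.] [272 232  58  31 318] lo [10.6 -3.5 -2. ] hi [25.9 23.6  0.9]
held [275. 318.] [ 228  285  106   61 3647] lo [-22.4 -22.3 -24.8] hi [ 10.   22.2 -22.2]
```

```bash
python3 - <<'E'
from h import *
s,r=st(); w=np.load('last_wrist.npz'); C=cloud(w,True); L=r.inv().apply((C-s['tcp_pos']).reshape(-1,3)).reshape(C.shape)*1000
for v in range(225,350,5): print(v,np.round(L[v,270],1),w['img'][v,270],np.round(L[v,295],1))
E
```

```text
t 23.70 tcp [ 0.455  -0.2197  0.1429] yaw(y-axis) -6.05 tilt 0.411 F [-0.22  0.04 -0.37] gap 0.573 gf 26.6
225 [-27.8  -9.9 143.1] [223 166  87] [-27.4  13.7 142. ]
230 [-32.6  -9.9 142.4] [235 175  96] [-32.6  13.8 142.4]
235 [23.7 -3.9 -2.3] [170 156 139] [23.7  7.9 -2.4]
240 [22.3 -3.8 -4.9] [102  67  55] [22.6  7.8 -5.7]
245 [ 22.8  -3.5 -11.6] [92 44 31] [ 23.3   7.5 -12.7]
250 [ 22.8  -3.4 -16.8] [91 44 27] [ 22.6   7.4 -16.3]
255 [ 24.7  -3.  -25.4] [157 147 129] [ 24.5   7.1 -25. ]
260 [ 22.1  -3.1 -24.8] [162 149 135] [ 22.7   7.1 -26. ]
265 [ 20.1  -3.1 -25.5] [159 148 133] [ 20.4   7.1 -26. ]
270 [ 17.4  -3.2 -24.8] [163 153 135] [ 17.7   7.2 -25.3]
275 [ 15.6  -3.2 -25.9] [161 154 135] [ 14.9   7.3 -24.6]
280 [ 12.7  -3.3 -25. ] [165 154 137] [ 12.8   7.3 -25.2]
285 [ 10.2  -3.3 -25.1] [168 155 139] [ 10.3   7.3 -25.2]
290 [  8.4  -3.3 -26.2] [254 255 253] [  7.3   7.4 -24.6]
295 [ -4.7  -4.1 -10.3] [112 104  92] [-5.8  8.1 -8.8]
300 [ -4.7  -3.9 -14.8] [147 138 122] [ -6.6   8.  -11.9]
305 [ -5.4  -3.9 -17.8] [156 145 131] [ -6.4   7.9 -16.4]
310 [ -5.6  -3.7 -21.5] [153 143 131] [ -5.2   7.7 -22.1]
315 [ -4.8  -3.6 -26.5] [244 245 239] [ -6.3   7.6 -24.5]
320 [ -8.8  -3.7 -25. ] [250 250 247] [ -8.4   7.6 -25.6]
325 [-10.7  -3.7 -26.4] [250 246 237] [-10.9   7.7 -26.1]
330 [-14.1  -3.8 -25.9] [250 246 237] [-15.2   7.8 -24.5]
335 [-17.8  -3.9 -25.2] [249 245 236] [-17.7   7.8 -25.3]
340 [-21.   -4.  -25.2] [250 249 243] [-20.1   7.8 -26.2]
345 [-155.4  -11.5  118.4] [250 250 246] [-154.5   15.   117.4]
```

Request:
{"api": "move_arm", "payload": {"rows": [[0, 0, 0, 34, 13, 0, 0.6], [0, 0, 0, 68, 26, 0, 0.6], [0, 0, 0, 102, 39, 0, 0.6], [0, 0, 0, 136, 52, 0, 0.6], [0, 0, 0, 170, 65, 0, 0.6], [0, 0, 0, 204, 77, 0, 0.6], [0, 0, 0, 230, 87, 0, 0.6], [0, 0, 0, 238, 90, 0, 0.6], [0, 0, 0, 238, 90, 10, 0.6], [0, 0, 0, 238, 90, 20, 0.6], [0, 0, 0, 238, 90, 30, 0.6], [0, 0, 0, 238, 90, 30, 0.6]]}}

```text
t: 24.7
tcp_pos: [0.5652, 0.0073, 0.1068]
tool_rot: [0.744, 0.668, -0.002, -0.003]
force: [-0.5, -0.2, -0.2]
finger_gap: 0.574
gripper_force: 26.6
```

```bash
python3 - <<'E'
from h import *
to([0.5696,0.0078,0.0388],-6.1)
E
```

```text
t 24.70 tcp [0.5652 0.0073 0.1068] yaw(y-axis) -6.19 tilt 0.394 F [-0.53 -0.25 -0.16] gap 0.574 gf 26.6
turn [-0.39 -0.01 -0.09] shift [ 0.9  4.7 68. ]
```

Request:
{"api": "move_arm", "payload": {"rows": [[0, 0, 0, 1, 4.5, 0, 0.6], [0, 0, 0, 1, 4.5, 0, 0.6], [0, 0, 0, 1, 4.5, 0, 0.6]]}}

```text
t: 24.95
tcp_pos: [0.5734, 0.0081, 0.1102]
tool_rot: [0.744, 0.668, 0.0, 0.0]
force: [0.9, -0.1, -0.8]
finger_gap: 0.572
gripper_force: 26.6
```

```bash
python3 - <<'E'
from h import *
to([0.5696,0.0078,0.0388],-6.1)
E
```

```text
t 24.95 tcp [0.5734 0.0081 0.1102] yaw(y-axis) -6.14 tilt 0.067 F [ 0.91 -0.13 -0.76] gap 0.572 gf 26.6
turn [ 0.07  0.01 -0.04] shift [-0.7 -3.8 71.4]
```

Request:
{"api": "move_arm", "payload": {"rows": [[0, 0, 0, 0, -2, 0, 0.6], [0, 0, 0, 0, -2, 0, 0.6], [0, 0, 0, 0, -2, 0, 0.6], [0, 0, 0, 0, -2, 0, 0.6], [0, 0, 0, 0, -2, 0, 0.6]]}}

```text
t: 25.37
tcp_pos: [0.5708, 0.0093, 0.1102]
tool_rot: [0.743, 0.669, 0.0, 0.0]
force: [-0.2, -0.3, 0.3]
finger_gap: 0.574
gripper_force: 26.6
```

```bash
python3 - <<'E'
from h import *
to([0.5696,0.0078,0.0388],-6.1)
E
```

```text
t 25.37 tcp [0.5708 0.0093 0.1102] yaw(y-axis) -6.05 tilt 0.023 F [-0.25 -0.33  0.27] gap 0.574 gf 26.6
turn [0.02 0.   0.05] shift [-1.6 -1.  71.4]
```

Request:
{"api": "move_arm", "payload": {"rows": [[0, 0, 0, -1.4, -1, 4, 0.6], [0, 0, 0, -1.4, -1, 8, 0.6], [0, 0, 0, -1.4, -1, 11, 0.6], [0, 0, 0, -1.4, -1, 13, 0.6], [0, 0, 0, -1.4, -1, 15, 0.6], [0, 0, 0, -1.4, -1, 17, 0.6], [0, 0, 0, -1.4, -1, 19, 0.6], [0, 0, 0, -1.4, -1, 21, 0.6], [0, 0, 0, -1.4, -1, 21, 0.6]]}}

```text
t: 26.12
tcp_pos: [0.5693, 0.008, 0.0885]
tool_rot: [0.744, 0.669, -0.0, -0.0]
force: [0.1, 0.7, -0.3]
finger_gap: 0.571
gripper_force: 26.6
```

Request:
{"api": "move_arm", "payload": {"rows": [[0, 0, 0, 0, 0, 7, 0.6], [0, 0, 0, 0, 0, 14, 0.6], [0, 0, 0, 0, 0, 21, 0.6], [0, 0, 0, 0, 0, 28, 0.6], [0, 0, 0, 0, 0, 35, 0.6], [0, 0, 0, 0, 0, 41, 0.6], [0, 0, 0, 0, 0, 45, 0.6], [0, 0, 0, 0, 0, 48, 0.6], [0, 0, 0, 0, 0, 49, 0.6], [0, 0, 0, 0, 0, 49, 0.6]]}}

```text
t: 26.95
tcp_pos: [0.5695, 0.0079, 0.0397]
tool_rot: [0.744, 0.669, -0.0, -0.0]
force: [1.7, 0.7, -0.6]
finger_gap: 0.574
gripper_force: 26.6
```

Request:
{"api": "move_arm", "payload": {"rows": [[0, 0, 0, 0, 0, 0, 0.5], [0, 0, 0, 0, 0, 0, 0.35], [0, 0, 0, 0, 0, 0, 0.35], [0, 0, 0, 0, 0, -20, 0.35], [0, 0, 0, 0, 0, -50, 0.35], [0, 0, 0, 0, 0, -85, 0.3], [0, 0, 0, 0, 0, -115, 0.2], [0, 0, 0, -30, 9, -120, 0.2], [0, 0, 0, -66, 18, -120, 0.2], [0, 0, 0, -104, 28, -120, 0.2], [0, 0, 0, -142, 38, -120, 0.2], [0, 0, 0, -180, 50, -120, 0.2]]}}

```text
t: 27.95
tcp_pos: [0.6001, -0.1778, 0.1607]
tool_rot: [0.743, 0.669, 0.0, 0.0]
force: [-0.2, 0.1, -0.7]
finger_gap: 0.801
gripper_force: 0.0
```

```bash
cat >> h.py <<'E'
def reels():
    t=snap('top'); h=hsvof(t); w=(h[:,:,1]<70)&(h[:,:,2]>140)
    for c in comps(w,60,260):
        if 225<c[0][0]<400 and 120<c[0][1]<280: p=onplane(t,c[0],0.026)[0]; print('reel top px',np.round(c[0],1),c[1][4],'TCP est',np.round([p[0]+0.0042,p[1]*1.0107-0.0015],4))
E
python3 - <<'E'
from h import *
reels(); to([0.6155,-0.2252,0.08],-6.1)
w=snap('wrist'); C=cloud(w,True)
m=(C[:,:,2]>0.055)&(C[:,:,2]<0.075)&(abs(C[:,:,0]-0.57)<0.05)&(abs(C[:,:,1]-0.008)<0.05)
for c in comps(m,60,50000): print('on pin',np.round(C[c[2]].mean(0),4),c[1])
E
```

```text
reel top px [360.  200.9] 228 TCP est [ 0.6333 -0.2984]
reel top px [232.6 206. ] 107 TCP est [0.6076 0.1953]
reel top px [294.7 203.3] 79 TCP est [ 0.6211 -0.0453]
reel top px [280.4 214. ] 166 TCP est [0.5786 0.0097]
reel top px [385.4 219.6] 182 TCP est [ 0.5617 -0.3947]
reel top px [383.8 251.2] 190 TCP est [ 0.4416 -0.3848]
t 28.00 tcp [ 0.6033 -0.1871  0.1611] yaw(y-axis) -6.30 tilt 0.610 F [ 2.96 -4.99 -0.04] gap 0.798 gf 0.0
turn [ 0.43  0.43 -0.2 ] shift [-35.9  15.7  81.5]
```

A reel seems to have been knocked from (341,205) to about (360,201), or the arm hides it. I'll go to reel C at (384,251) first and look again from there.

Request:
{"api": "move_arm", "payload": {"rows": [[0, 0, 0, -30, -20, 0, 0.2], [0, 0, 0, -61, -40, 0, 0.2], [0, 0, 0, -92, -60, 0, 0.2], [0, 0, 0, -123, -80, 0, 0.2], [0, 0, 0, -154, -100, 0, 0.2], [0, 0, 0, -185, -120, 0, 0.2], [0, 0, 0, -214, -140, 0, 0.2], [0, 0, 0, -214, -140, 30, 0.2], [0, 0, 0, -214, -140, 60, 0.2], [0, 0, 0, -214, -140, 80, 0.2], [0, 0, 0, -214, -140, 80, 0.2], [0, 0, 0, -214, -140, 80, 0.2]]}}

```text
t: 29.05
tcp_pos: [0.4381, -0.3734, 0.0794]
tool_rot: [0.743, 0.669, 0.0, -0.001]
force: [0.3, -1.3, -0.5]
finger_gap: 0.802
gripper_force: 0.0
```

```bash
cat >> h.py <<'E'
def reelw(z0=0.02,z1=0.033,lim=75):
    """white reel top faces seen by the wrist camera, in tool mm"""
    s,r=st(); w=snap('wrist'); C=cloud(w,True); h=hsvof(w)
    L=r.inv().apply((C-s['tcp_pos']).reshape(-1,3)).reshape(C.shape)*1000
    m=(C[:,:,2]>z0)&(C[:,:,2]<z1)&(abs(L[:,:,0])<lim)&(abs(L[:,:,1])<lim)&(h[:,:,1]<80)
    for c in comps(m,300,60000):
        p=L[c[2]]; a,b=np.percentile(p,0.5,0),np.percentile(p,99.5,0); print('reel px',np.round(c[0]),c[1][4],'centre tool',np.round((a+b)/2,1),'size',np.round(b-a,1),'world',np.round(C[c[2]].mean(0),3))
E
python3 - <<'E'
from h import *
reels(); to([0.4416,-0.3848,0.08],-6.1); reelw(lim=300)
E
```

```text
reel top px [339.1 174.2] 165 TCP est [ 0.7382 -0.2187]
reel top px [232.6 206.3] 107 TCP est [0.6065 0.1956]
reel top px [293.8 211. ] 131 TCP est [ 0.5909 -0.042 ]
reel top px [341.1 205.2] 180 TCP est [ 0.6156 -0.225 ]
reel top px [280.4 214.3] 186 TCP est [0.5776 0.0099]
reel top px [385.3 219.8] 187 TCP est [ 0.5611 -0.3943]
reel top px [258.  242.1] 195 TCP est [0.4701 0.0941]
t 29.10 tcp [ 0.4389 -0.3742  0.0805] yaw(y-axis) -6.04 tilt 0.030 F [ 0.38 -0.05  0.79] gap 0.803 gf 0.0
turn [0.02 0.02 0.06] shift [-10.2   3.8   0.5]
t 29.10 tcp [ 0.4389 -0.3742  0.0805] yaw(y-axis) -6.04 tilt 0.030 F [ 0.38 -0.05  0.79] gap 0.803 gf 0.0
reel px [508.  19.] 1624 centre tool [161.6 159.   56.4] size [36.  48.7  6.9] world [ 0.615 -0.232  0.025]
reel px [134. 128.] 5007 centre tool [  71.7 -106.2   53.9] size [80.3 78.2 12.7] world [ 0.353 -0.291  0.028]
reel px [449. 239.] 2648 centre tool [ -4.5 122.6  56.8] size [48.3 48.4  6.3] world [ 0.56  -0.391  0.025]
reel px [286. 245.] 3670 centre tool [-7.2  2.8 56.4] size [48.2 48.1  5.7] world [ 0.441 -0.381  0.025]
reel px [258. 360.] 882 centre tool [-113.6  -21.6   54.4] size [33.7 70.3 12.3] world [ 0.407 -0.483  0.027]
```

Request:
{"api": "move_arm", "payload": {"rows": [[0, 0, 0, -8, 4, 30, 0.2], [0, 0, 0, -8, 4, 60, 0.2], [0, 0, 0, -8, 4, 76, 0.2], [0, 0, 0, -8, 4, 81, 0.2], [0, 0, 0, -8, 4, 81, 0.2], [0, 0, 0, -8, 4, 81, 0.3], [0, 0, 0, -8, 4, 81, 0.4], [0, 0, 0, -8, 4, 81, 0.6], [0, 0, 0, -8, 4, 81, 0.6], [0, 0, 0, -8, 4, 81, 0.6]], "squeeze": 25}}

```text
t: 29.98
tcp_pos: [0.4425, -0.3837, 0.001]
tool_rot: [0.743, 0.669, -0.0, 0.002]
force: [0.4, 1.0, 5.9]
finger_gap: 0.573
gripper_force: 26.1
```

Request:
{"api": "move_arm", "payload": {"rows": [[0, 0, 0, 0, 0, -30, 0.6], [0, 0, 0, 0, 0, -60, 0.6], [0, 0, 0, 0, 0, -90, 0.6], [0, 0, 0, 0, 0, -120, 0.6], [0, 0, 0, 0, 0, -150, 0.6], [0, 0, 0, 0, 0, -150, 0.6], [0, 0, 0, 0, 0, -150, 0.6]]}}

```text
t: 30.57
tcp_pos: [0.4426, -0.3839, 0.1518]
tool_rot: [0.743, 0.669, -0.0, 0.003]
force: [-0.0, -0.3, -0.9]
finger_gap: 0.577
gripper_force: 26.4
```

```bash
cat >> h.py <<'E'
def heldx():
    s,r=st(); w=snap('wrist'); C=cloud(w,True); L=r.inv().apply((C-s['tcp_pos']).reshape(-1,3)).reshape(C.shape)*1000
    m=(L[:,:,2]<-20)&(L[:,:,2]>-30)&(abs(L[:,:,1])<24)&(abs(L[:,:,0])<45)
    p=L[m]; sel=abs(p[:,1])<6; print('held top: n',m.sum(),'x',np.round(np.percentile(p[sel,0],[1,99]),1),'z',np.round(np.percentile(p[:,2],[5,50,95]),1))
    return s,r,L
E
python3 - <<'E'
from h import *
heldx(); to([0.5690,0.008,0.165],-6.1)
E
```

```text
t 30.57 tcp [ 0.4426 -0.3839  0.1518] yaw(y-axis) -6.06 tilt 0.357 F [-0.05 -0.26 -0.9 ] gap 0.577 gf 26.4
held top: n 7711 x [-23.3  25.7] z [-25.3 -24.3 -23.1]
t 30.62 tcp [ 0.4417 -0.3828  0.15  ] yaw(y-axis) -6.06 tilt 0.114 F [ 0.34  0.76 -0.98] gap 0.574 gf 26.4
turn [0.08 0.08 0.04] shift [402.   85.3 -15.5]
```

Request:
{"api": "move_arm", "payload": {"rows": [[0, 0, 0, 37, 8, 0, 0.6], [0, 0, 0, 74, 16, 0, 0.6], [0, 0, 0, 111, 24, 0, 0.6], [0, 0, 0, 148, 32, 0, 0.6], [0, 0, 0, 185, 40, 0, 0.6], [0, 0, 0, 222, 48, 0, 0.6], [0, 0, 0, 259, 56, 0, 0.6], [0, 0, 0, 296, 64, 0, 0.6], [0, 0, 0, 333, 71, 0, 0.6], [0, 0, 0, 370, 78, 0, 0.6], [0, 0, 0, 395, 84, 0, 0.6], [0, 0, 0, 402, 85, 0, 0.6]]}}

```text
t: 31.62
tcp_pos: [0.5682, 0.0122, 0.1473]
tool_rot: [0.742, 0.67, -0.0, -0.001]
force: [0.1, 0.2, -0.5]
finger_gap: 0.572
gripper_force: 26.4
```

Request:
{"api": "move_arm", "payload": {"rows": [[0, 0, 0, 0, 0, 10, 0.6], [0, 0, 0, 0, 0, 20, 0.6], [0, 0, 0, 0, 0, 30, 0.6], [0, 0, 0, 0, 0, 38, 0.6], [0, 0, 0, 0, 0, 42, 0.6], [0, 0, 0, 0, 0, 42, 0.6], [0, 0, 0, 0, 0, 42, 0.6], [0, 0, 0, 0, 0, 42, 0.6]]}}

```text
t: 32.28
tcp_pos: [0.5689, 0.0075, 0.1072]
tool_rot: [0.744, 0.668, 0.0, 0.0]
force: [-0.3, 0.9, 0.2]
finger_gap: 0.575
gripper_force: 26.4
```

```bash
python3 - <<'E'
from h import *
to([0.5692,0.0076,0.0648],-6.1)
E
```

```text
t 32.28 tcp [0.5689 0.0075 0.1072] yaw(y-axis) -6.11 tilt 0.035 F [-0.27  0.93  0.25] gap 0.575 gf 26.4
turn [ 0.03  0.   -0.01] shift [ 0.2  0.3 42.4]
```

Request:
{"api": "move_arm", "payload": {"rows": [[0, 0, 0, 0, 0, 4, 0.6], [0, 0, 0, 0, 0, 8, 0.6], [0, 0, 0, 0, 0, 11, 0.6], [0, 0, 0, 0, 0, 13, 0.6], [0, 0, 0, 0, 0, 15, 0.6], [0, 0, 0, 0, 0, 17, 0.6], [0, 0, 0, 0, 0, 19, 0.6], [0, 0, 0, 0, 0, 19, 0.6]]}}

```text
t: 32.95
tcp_pos: [0.5683, 0.0081, 0.0875]
tool_rot: [0.743, 0.669, -0.0, -0.0]
force: [-0.6, -0.4, -0.9]
finger_gap: 0.574
gripper_force: 26.4
```

Request:
{"api": "move_arm", "payload": {"rows": [[0, 0, 0, 0, 0, 5, 0.6], [0, 0, 0, 0, 0, 10, 0.6], [0, 0, 0, 0, 0, 15, 0.6], [0, 0, 0, 0, 0, 19, 0.6], [0, 0, 0, 0, 0, 22, 0.6], [0, 0, 0, 0, 0, 22, 0.6], [0, 0, 0, 0, 0, 22, 0.6]]}}

```text
t: 33.53
tcp_pos: [0.5684, 0.0081, 0.0656]
tool_rot: [0.744, 0.669, -0.0, -0.0]
force: [0.2, -2.0, -0.9]
finger_gap: 0.573
gripper_force: 26.4
```

Request:
{"api": "move_arm", "payload": {"rows": [[0, 0, 0, 0, 0, 0, 0.5], [0, 0, 0, 0, 0, 0, 0.35], [0, 0, 0, 0, 0, 0, 0.35], [0, 0, 0, 0, 0, -20, 0.35], [0, 0, 0, 0, 0, -50, 0.35], [0, 0, 0, 0, 0, -85, 0.3], [0, 0, 0, 0, 0, -95, 0.2], [0, 0, 0, -34, 11, -95, 0.2], [0, 0, 0, -70, 22, -95, 0.2], [0, 0, 0, -106, 33, -95, 0.2], [0, 0, 0, -142, 46, -95, 0.2], [0, 0, 0, -178, 58, -95, 0.2]]}}

```text
t: 34.53
tcp_pos: [0.6076, -0.1766, 0.161]
tool_rot: [0.743, 0.669, 0.0, 0.0]
force: [0.8, 0.2, -0.2]
finger_gap: 0.802
gripper_force: 0.0
```

```bash
python3 - <<'E'
from h import *
to([0.6156,-0.2255,0.08],-6.1)
E
```

```text
t 34.53 tcp [ 0.6076 -0.1766  0.161 ] yaw(y-axis) -6.05 tilt 0.017 F [ 0.83  0.15 -0.23] gap 0.802 gf 0.0
turn [0.02 0.   0.05] shift [-47.8  13.1  81. ]
```

Request:
{"api": "move_arm", "payload": {"rows": [[0, 0, 0, -25, 7, 0, 0.2], [0, 0, 0, -45, 13, 0, 0.2], [0, 0, 0, -45, 13, 30, 0.2], [0, 0, 0, -45, 13, 60, 0.2], [0, 0, 0, -45, 13, 80, 0.2], [0, 0, 0, -45, 13, 80, 0.2], [0, 0, 0, -45, 13, 80, 0.2], [0, 0, 0, -45, 13, 80, 0.2]]}}

```text
t: 35.2
tcp_pos: [0.6165, -0.2215, 0.082]
tool_rot: [0.743, 0.669, 0.0, 0.001]
force: [0.3, -0.6, -0.1]
finger_gap: 0.802
gripper_force: 0.0
```

```bash
python3 - <<'E'
from h import *
reelw(); reels(); to([0.6156,-0.2255,0.08],-6.1)
E
```

```text
t 35.20 tcp [ 0.6165 -0.2215  0.082 ] yaw(y-axis) -6.05 tilt 0.116 F [ 0.29 -0.6  -0.13] gap 0.802 gf 0.0
reel px [280. 237.] 3756 centre tool [-2.  -1.2 58. ] size [48.7 48.   5.9] world [ 0.615 -0.223  0.025]
reel top px [338.5 182.8] 142 TCP est [ 0.7037 -0.2158]
reel top px [336.6 172.7] 85 TCP est [ 0.7439 -0.2091]
reel top px [371.3 197.4] 187 TCP est [ 0.6473 -0.3428]
reel top px [232.6 206.3] 106 TCP est [0.6065 0.1955]
reel top px [385.4 219.7] 186 TCP est [ 0.5612 -0.3944]
t 35.30 tcp [ 0.617  -0.2217  0.083 ] yaw(y-axis) -6.04 tilt 0.223 F [-0.1  -0.45  0.82] gap 0.798 gf 0.0
turn [0.2  0.09 0.06] shift [-3.9 -1.   3. ]
```

Request:
{"api": "move_arm", "payload": {"rows": [[0, 0, 0, -2.2, -1, 30, 0.2], [0, 0, 0, -2.2, -1, 60, 0.2], [0, 0, 0, -2.2, -1, 78, 0.2], [0, 0, 0, -2.2, -1, 84, 0.2], [0, 0, 0, -2.2, -1, 84, 0.2], [0, 0, 0, -2.2, -1, 84, 0.3], [0, 0, 0, -2.2, -1, 84, 0.4], [0, 0, 0, -2.2, -1, 84, 0.6], [0, 0, 0, -2.2, -1, 84, 0.6], [0, 0, 0, -2.2, -1, 84, 0.6]], "squeeze": 25}}

```text
t: 36.13
tcp_pos: [0.6158, -0.224, -0.0007]
tool_rot: [0.743, 0.669, 0.001, 0.002]
force: [-0.4, 0.4, 6.1]
finger_gap: 0.586
gripper_force: 26.3
```

Request:
{"api": "move_arm", "payload": {"rows": [[0, 0, 0, 0, 0, -30, 0.6], [0, 0, 0, 0, 0, -60, 0.6], [0, 0, 0, 0, 0, -90, 0.6], [0, 0, 0, 0, 0, -120, 0.6], [0, 0, 0, 0, 0, -160, 0.6], [0, 0, 0, 0, 0, -160, 0.6], [0, 0, 0, 0, 0, -160, 0.6]]}}

```text
t: 36.72
tcp_pos: [0.6164, -0.2243, 0.161]
tool_rot: [0.743, 0.669, 0.001, 0.004]
force: [-0.0, -0.1, -1.0]
finger_gap: 0.586
gripper_force: 26.4
```

```bash
python3 - <<'E'
from h import *
heldx(); to([0.5840,0.1475,0.16],-6.1)
E
```

```text
t 36.72 tcp [ 0.6164 -0.2243  0.161 ] yaw(y-axis) -6.06 tilt 0.469 F [-0.01 -0.1  -0.96] gap 0.586 gf 26.4
held top: n 7888 x [-24.   24.9] z [-27.  -26.  -24.4]
t 36.77 tcp [ 0.6148 -0.2235  0.1585] yaw(y-axis) -6.06 tilt 0.164 F [ 0.5  -0.32 -1.56] gap 0.585 gf 26.4
turn [0.15 0.07 0.04] shift [365.6 -69.8  -2.1]
```

Request:
{"api": "move_arm", "payload": {"rows": [[0, 0, 0, 34, -7, 0, 0.6], [0, 0, 0, 68, -14, 0, 0.6], [0, 0, 0, 102, -21, 0, 0.6], [0, 0, 0, 136, -28, 0, 0.6], [0, 0, 0, 170, -35, 0, 0.6], [0, 0, 0, 204, -42, 0, 0.6], [0, 0, 0, 238, -48, 0, 0.6], [0, 0, 0, 272, -54, 0, 0.6], [0, 0, 0, 306, -60, 0, 0.6], [0, 0, 0, 340, -66, 0, 0.6], [0, 0, 0, 360, -70, 0, 0.6], [0, 0, 0, 366, -70, 0, 0.6]]}}

```text
t: 37.77
tcp_pos: [0.5809, 0.1516, 0.1549]
tool_rot: [0.742, 0.67, -0.002, -0.002]
force: [-0.0, -0.7, -0.1]
finger_gap: 0.588
gripper_force: 26.4
```

Request:
{"api": "move_arm", "payload": {"rows": [[0, 0, 0, 0, 0, 10, 0.6], [0, 0, 0, 0, 0, 20, 0.6], [0, 0, 0, 0, 0, 30, 0.6], [0, 0, 0, 0, 0, 40, 0.6], [0, 0, 0, 0, 0, 50, 0.6], [0, 0, 0, 0, 0, 50, 0.6], [0, 0, 0, 0, 0, 50, 0.6], [0, 0, 0, 0, 0, 50, 0.6]]}}

```text
t: 38.43
tcp_pos: [0.5838, 0.1476, 0.1069]
tool_rot: [0.744, 0.668, 0.0, 0.0]
force: [0.2, 0.8, -0.3]
finger_gap: 0.586
gripper_force: 26.4
```

```bash
python3 - <<'E'
from h import *
to([0.5840,0.1475,0.0365],-6.1)
E
```

```text
t 38.43 tcp [0.5838 0.1476 0.1069] yaw(y-axis) -6.10 tilt 0.013 F [ 0.23  0.77 -0.33] gap 0.586 gf 26.4
turn [ 0.01 -0.   -0.  ] shift [-0.1  0.2 70.4]
```

Request:
{"api": "move_arm", "payload": {"rows": [[0, 0, 0, 0, 0, 4, 0.6], [0, 0, 0, 0, 0, 8, 0.6], [0, 0, 0, 0, 0, 11, 0.6], [0, 0, 0, 0, 0, 13, 0.6], [0, 0, 0, 0, 0, 15, 0.6], [0, 0, 0, 0, 0, 17, 0.6], [0, 0, 0, 0, 0, 19, 0.6], [0, 0, 0, 0, 0, 19, 0.6]]}}

```text
t: 39.1
tcp_pos: [0.5832, 0.1481, 0.0875]
tool_rot: [0.744, 0.669, -0.0, -0.0]
force: [-0.1, -0.2, -0.7]
finger_gap: 0.59
gripper_force: 26.4
```

Over the pin with no force. Down to the liner, release, lift.

Request:
{"api": "move_arm", "payload": {"rows": [[0, 0, 0, 0, 0, 7, 0.6], [0, 0, 0, 0, 0, 14, 0.6], [0, 0, 0, 0, 0, 21, 0.6], [0, 0, 0, 0, 0, 28, 0.6], [0, 0, 0, 0, 0, 35, 0.6], [0, 0, 0, 0, 0, 41, 0.6], [0, 0, 0, 0, 0, 46, 0.6], [0, 0, 0, 0, 0, 49, 0.6], [0, 0, 0, 0, 0, 49, 0.6]]}}

```text
t: 39.85
tcp_pos: [0.583, 0.148, 0.038]
tool_rot: [0.744, 0.669, -0.001, -0.0]
force: [-0.2, -0.3, -0.9]
finger_gap: 0.588
gripper_force: 26.4
```

Request:
{"api": "move_arm", "payload": {"rows": [[0, 0, 0, 0, 0, 0, 0.5], [0, 0, 0, 0, 0, 0, 0.35], [0, 0, 0, 0, 0, 0, 0.35], [0, 0, 0, 0, 0, -20, 0.35], [0, 0, 0, 0, 0, -50, 0.35], [0, 0, 0, 0, 0, -85, 0.35], [0, 0, 0, 0, 0, -115, 0.3], [0, 0, 0, -30, 0, -122, 0.25], [0, 0, 0, -68, 0, -122, 0.25], [0, 0, 0, -106, 0, -122, 0.25], [0, 0, 0, -144, 0, -122, 0.25], [0, 0, 0, -182, 0, -122, 0.25]]}}

```text
t: 40.85
tcp_pos: [0.564, -0.0343, 0.1618]
tool_rot: [0.743, 0.669, 0.0, 0.001]
force: [0.6, -0.5, 0.4]
finger_gap: 0.751
gripper_force: 0.0
```

```bash
python3 - <<'E'
from h import *
reels(); to([0.5612,-0.391,0.16],-6.1)
t=np.load('last_top.npz'); h=hsvof(t); m=(h[:,:,0]>125)&(h[:,:,0]<160)&(h[:,:,1]>90)&(h[:,:,2]>80)
for c in comps(m,40,400): p=onplane(t,c[0],0.026)[0]; print('purple',np.round(c[0],1),c[1][4],np.round([p[0]+.0042,p[1]*1.0107-.0015],3))
E
```

```text
reel top px [339.2 174.1] 160 TCP est [ 0.7386 -0.2191]
reel top px [297.1 188.1] 254 TCP est [ 0.6808 -0.054 ]
reel top px [232.7 206. ] 106 TCP est [0.6074 0.1953]
reel top px [309.5 212.4] 146 TCP est [ 0.586  -0.1026]
reel top px [270.1 207.3] 119 TCP est [0.6042 0.0498]
reel top px [243.4 210.3] 184 TCP est [0.5913 0.1532]
reel top px [396.7 217.1] 184 TCP est [ 0.5719 -0.4383]
t 40.90 tcp [ 0.5642 -0.0415  0.1617] yaw(y-axis) -6.26 tilt 0.316 F [-0.25 -3.28  0.04] gap 0.748 gf 0.0
turn [ 0.12  0.29 -0.16] shift [-347.7   35.1    3.6]
purple [381.6 196.1] 94 [ 0.653 -0.383]
```

The last reel has been knocked to (397,217). I'll check for tall things (the lamp) near it before reaching.

```bash
python3 - <<'E'
from h import *
t=np.load('last_top.npz'); C=cloud(t); d=np.hypot(C[:,:,0]-0.572,C[:,:,1]+0.435)
m=(C[:,:,2]>0.045)&(d<0.22)
for c in comps(m,10,20000): p=C[c[2]]; print('tall',np.round(c[0]),c[1][4],np.round(p.min(0),3),np.round(p.max(0),3),'nearest',d[c[2]].min().round(3))
to([0.5719,-0.435,0.16],-6.1)
E
```

```text
tall [414. 164.] 1236 [ 0.685 -0.58   0.046] [ 0.791 -0.334  0.234] nearest 0.14
tall [451. 226.] 293 [ 0.457 -0.651  0.045] [ 0.591 -0.603  0.097] nearest 0.168
t 40.90 tcp [ 0.5642 -0.0415  0.1617] yaw(y-axis) -6.26 tilt 0.316 F [-0.25 -3.28  0.04] gap 0.748 gf 0.0
turn [ 0.12  0.29 -0.16] shift [-390.3   50.6    3.8]
```

Request:
{"api": "move_arm", "payload": {"rows": [[0, 0, 0, -36, 5, 0, 0.25], [0, 0, 0, -72, 10, 0, 0.25], [0, 0, 0, -108, 15, 0, 0.25], [0, 0, 0, -144, 20, 0, 0.25], [0, 0, 0, -180, 25, 0, 0.25], [0, 0, 0, -216, 30, 0, 0.25], [0, 0, 0, -252, 34, 0, 0.25], [0, 0, 0, -288, 38, 0, 0.25], [0, 0, 0, -324, 42, 0, 0.25], [0, 0, 0, -360, 46, 0, 0.25], [0, 0, 0, -390, 50, 0, 0.25], [0, 0, 0, -399, 51, 0, 0.25]]}}

```text
t: 41.9
tcp_pos: [0.5725, -0.4408, 0.1615]
tool_rot: [0.745, 0.667, -0.001, 0.002]
force: [0.5, 0.3, -0.1]
finger_gap: 0.748
gripper_force: 0.0
```

Request:
{"api": "move_arm", "payload": {"rows": [[0, 0, 0, 0, 0, 30, 0.25], [0, 0, 0, 0, 0, 60, 0.25], [0, 0, 0, 0, 0, 80, 0.25], [0, 0, 0, 0, 0, 80, 0.25], [0, 0, 0, 0, 0, 80, 0.25], [0, 0, 0, 0, 0, 80, 0.25]]}}

```text
t: 42.4
tcp_pos: [0.5738, -0.4353, 0.0825]
tool_rot: [0.743, 0.669, 0.0, 0.001]
force: [-0.1, 0.8, -0.2]
finger_gap: 0.753
gripper_force: 0.0
```

```bash
python3 - <<'E'
from h import *
reelw(lim=100)
E
```

```text
t 42.40 tcp [ 0.5738 -0.4353  0.0825] yaw(y-axis) -6.04 tilt 0.142 F [-0.06  0.83 -0.17] gap 0.753 gf 0.0
reel px [277. 233.] 3777 centre tool [ 0.2 -2.9 58.5] size [48.6 48.   5.7] world [ 0.571 -0.434  0.025]
```

Request:
{"api": "move_arm", "payload": {"rows": [[0, 0, 0, 0, -2.5, 30, 0.25], [0, 0, 0, 0, -2.5, 60, 0.25], [0, 0, 0, 0, -2.5, 78, 0.25], [0, 0, 0, 0, -2.5, 83, 0.25], [0, 0, 0, 0, -2.5, 83, 0.25], [0, 0, 0, 0, -2.5, 83, 0.3], [0, 0, 0, 0, -2.5, 83, 0.4], [0, 0, 0, 0, -2.5, 83, 0.6], [0, 0, 0, 0, -2.5, 83, 0.6], [0, 0, 0, 0, -2.5, 83, 0.6]], "squeeze": 25}}

```text
t: 43.28
tcp_pos: [0.5718, -0.4363, 0.0008]
tool_rot: [0.743, 0.669, 0.0, 0.002]
force: [0.3, 0.8, 6.9]
finger_gap: 0.583
gripper_force: 26.4
```

Request:
{"api": "move_arm", "payload": {"rows": [[0, 0, 0, 0, 0, -30, 0.6], [0, 0, 0, 0, 0, -60, 0.6], [0, 0, 0, 0, 0, -90, 0.6], [0, 0, 0, 0, 0, -120, 0.6], [0, 0, 0, 0, 0, -160, 0.6], [0, 0, 0, 0, 0, -160, 0.6], [0, 0, 0, 0, 0, -160, 0.6]]}}

```text
t: 43.87
tcp_pos: [0.5721, -0.4365, 0.1626]
tool_rot: [0.743, 0.669, 0.0, 0.004]
force: [0.4, 0.1, -1.1]
finger_gap: 0.586
gripper_force: 26.4
```

```bash
python3 - <<'E'
from h import *
heldx(); to([0.5836,0.1475,0.16],-6.1)
E
```

```text
t 43.87 tcp [ 0.5721 -0.4365  0.1626] yaw(y-axis) -6.06 tilt 0.501 F [ 0.42  0.12 -1.1 ] gap 0.586 gf 26.4
held top: n 7736 x [-23.5  25.5] z [-25.4 -24.4 -23.2]
t 43.92 tcp [ 0.5707 -0.4351  0.1597] yaw(y-axis) -6.06 tilt 0.165 F [-1.18  1.08 -1.06] gap 0.582 gf 26.4
turn [0.13 0.11 0.04] shift [580.7 -48.7  -1.5]
```

Request:
{"api": "move_arm", "payload": {"rows": [[0, 0, 0, 30, -3, 0, 0.6], [0, 0, 0, 68, -6, 0, 0.6], [0, 0, 0, 106, -9, 0, 0.6], [0, 0, 0, 144, -12, 0, 0.6], [0, 0, 0, 182, -15, 0, 0.6], [0, 0, 0, 220, -19, 0, 0.6], [0, 0, 0, 258, -22, 0, 0.6], [0, 0, 0, 296, -25, 0, 0.6], [0, 0, 0, 334, -28, 0, 0.6], [0, 0, 0, 372, -31, 0, 0.6], [0, 0, 0, 410, -34, 0, 0.6], [0, 0, 0, 448, -37, 0, 0.6]]}}

```text
t: 44.92
tcp_pos: [0.579, 0.0166, 0.156]
tool_rot: [0.744, 0.669, -0.001, -0.002]
force: [0.9, -0.2, -0.0]
finger_gap: 0.584
gripper_force: 26.4
```

Request:
{"api": "move_arm", "payload": {"rows": [[0, 0, 0, 36, -3, 0, 0.6], [0, 0, 0, 70, -6, 0, 0.6], [0, 0, 0, 100, -9, 0, 0.6], [0, 0, 0, 122, -11, 0, 0.6], [0, 0, 0, 132, -12, 0, 0.6], [0, 0, 0, 132, -12, 10, 0.6], [0, 0, 0, 132, -12, 20, 0.6], [0, 0, 0, 132, -12, 35, 0.6], [0, 0, 0, 132, -12, 50, 0.6], [0, 0, 0, 132, -12, 50, 0.6], [0, 0, 0, 132, -12, 50, 0.6], [0, 0, 0, 132, -12, 50, 0.6]]}}

```text
t: 45.92
tcp_pos: [0.583, 0.1458, 0.1076]
tool_rot: [0.744, 0.668, -0.0, -0.0]
force: [0.2, 0.0, -0.5]
finger_gap: 0.583
gripper_force: 26.4
```

```bash
python3 - <<'E'
from h import *
to([0.5835,0.147,0.064],-6.1)
E
```

```text
t 45.92 tcp [0.583  0.1458 0.1076] yaw(y-axis) -6.17 tilt 0.040 F [ 0.22  0.01 -0.52] gap 0.583 gf 26.4
turn [-0.04  0.02 -0.07] shift [ 1.3  0.4 43.6]
```

Request:
{"api": "move_arm", "payload": {"rows": [[0, 0, 0, 1.2, 0.4, 4, 0.6], [0, 0, 0, 1.2, 0.4, 8, 0.6], [0, 0, 0, 1.2, 0.4, 11, 0.6], [0, 0, 0, 1.2, 0.4, 13, 0.6], [0, 0, 0, 1.2, 0.4, 15, 0.6], [0, 0, 0, 1.2, 0.4, 17, 0.6], [0, 0, 0, 1.2, 0.4, 19, 0.6], [0, 0, 0, 1.2, 0.4, 19, 0.6]]}}

```text
t: 46.58
tcp_pos: [0.5831, 0.1483, 0.0885]
tool_rot: [0.743, 0.669, -0.0, -0.0]
force: [-0.2, -0.5, -0.4]
finger_gap: 0.582
gripper_force: 26.4
```

Request:
{"api": "move_arm", "payload": {"rows": [[0, 0, 0, 0, 0, 5, 0.6], [0, 0, 0, 0, 0, 10, 0.6], [0, 0, 0, 0, 0, 15, 0.6], [0, 0, 0, 0, 0, 19, 0.6], [0, 0, 0, 0, 0, 23, 0.6], [0, 0, 0, 0, 0, 23, 0.6], [0, 0, 0, 0, 0, 23, 0.6]]}}

```text
t: 47.17
tcp_pos: [0.5832, 0.1482, 0.0655]
tool_rot: [0.744, 0.669, -0.0, -0.0]
force: [0.0, -0.4, -1.0]
finger_gap: 0.584
gripper_force: 26.4
```

Request:
{"api": "move_arm", "payload": {"rows": [[0, 0, 0, 0, 0, 0, 0.5], [0, 0, 0, 0, 0, 0, 0.35], [0, 0, 0, 0, 0, 0, 0.35], [0, 0, 0, 0, 0, -20, 0.35], [0, 0, 0, 0, 0, -50, 0.35], [0, 0, 0, 0, 0, -85, 0.5], [0, 0, 0, 0, 0, -110, 0.8], [0, 0, 0, -30, -25, -110, 1], [0, 0, 0, -60, -50, -110, 1], [0, 0, 0, -60, -50, -110, 1], [0, 0, 0, -60, -50, -110, 1], [0, 0, 0, -60, -50, -110, 1]]}}

```text
t: 48.17
tcp_pos: [0.5282, 0.0938, 0.1765]
tool_rot: [0.744, 0.668, 0.001, 0.001]
force: [0.4, 0.4, 0.4]
finger_gap: -0.004
gripper_force: 0.0
```

```bash
python3 - <<'E'
from h import *
s,r=st(); w=snap('wrist','w9.png'); C=cloud(w,True)
for nm,lo,hi in (('pin tops',0.0905,0.105),('reel tops',0.08,0.0925),('reel lower',0.055,0.07)):
    m=(C[:,:,2]>lo)&(C[:,:,2]<hi)&(abs(C[:,:,0]-0.58)<0.045)&(C[:,:,1]<0.2)&(C[:,:,1]>-0.06)
    for c in comps(m,40,50000): print(nm,np.round(c[0]),c[1][4],np.round(C[c[2]].mean(0),4))
E
```

```text
t 48.17 tcp [0.5282 0.0938 0.1765] yaw(y-axis) -6.11 tilt 0.125 F [0.39 0.39 0.36] gap -0.004 gf 0.0
pin tops [353. 142.] 163 [0.5846 0.1471 0.0942]
pin tops [342. 309.] 83 [0.5707 0.0087 0.0937]
reel tops [351. 139.] 3266 [0.5842 0.1491 0.0883]
reel tops [347. 138.] 50 [0.5818 0.1491 0.0862]
reel tops [341. 297.] 1412 [0.5714 0.0174 0.0877]
reel lower [321. 126.] 177 [0.5659 0.1585 0.0651]
reel lower [337. 273.] 437 [0.5716 0.0281 0.0646]
```

View pics/w9.png

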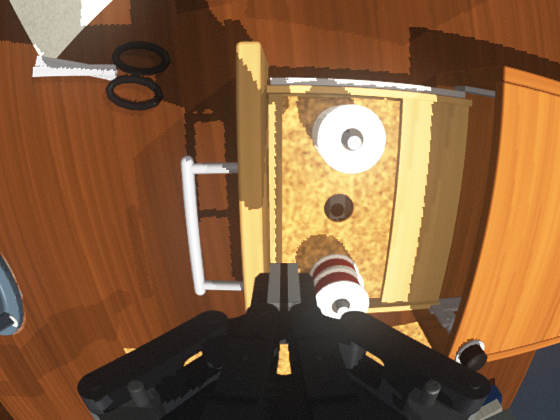

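The wrist view shows two flat stacks of two reels, at (350,138) and (340,295), on pins standing at z 0.094. The middle opening (338,207) is empty and the button is at (472,354). I'll measure the button and press it with the shut jaws.

```bash
python3 - <<'E'
from h import *
w=np.load('last_wrist.npz'); C=cloud(w,True); g=w['img'].astype(int).max(2)
m=(C[:,:,2]>0.127)&(C[:,:,2]<0.145)&(C[:,:,0]>0.62)&(C[:,:,1]<0.05)
for c in comps(m,20,3000): print('btn',c[0],c[1],np.round(C[c[2]].mean(0),4),np.round(C[c[2]].min(0),4),np.round(C[c[2]].max(0),4))
t=snap('top'); Ct=cloud(t); h=hsvof(t); mm=np.zeros(h.shape[:2],bool); mm[165:192,283:312]=h[165:192,283:312,2]<110
for c in comps(mm,10,400): p=onplane(t,c[0],0.136)[0]; print('top btn',c[0],c[1],np.round([p[0]+.0042,p[1]*1.0107-.0015],4))
to([0.690,-0.05,0.155],-6.1)
E
```

```text
btn [475.18888889 359.71388889] [462 349  26  22 360] [ 0.6921 -0.0472  0.1333] [ 0.6811 -0.0611  0.1272] [ 0.7061 -0.0387  0.1367]
top btn [297.15 178.3 ] [295 176   5   6  20] [ 0.6914 -0.0503]
t 48.27 tcp [0.5288 0.0943 0.1762] yaw(y-axis) -6.04 tilt 0.117 F [-0.02  0.72  0.85] gap 0.000 gf 0.0
turn [ 0.12 -0.02  0.06] shift [-126.5  175.5   21.5]
```

Request:
{"api": "move_arm", "payload": {"rows": [[0, 0, 0, -20, 28, 5, 1], [0, 0, 0, -40, 56, 10, 1], [0, 0, 0, -60, 85, 16, 1], [0, 0, 0, -80, 114, 16, 1], [0, 0, 0, -100, 143, 16, 1], [0, 0, 0, -118, 168, 16, 1], [0, 0, 0, -125, 177, 16, 1], [0, 0, 0, -125, 177, 16, 1], [0, 0, 0, -125, 177, 16, 1], [0, 0, 0, -125, 177, 16, 1]]}}

```text
t: 49.1
tcp_pos: [0.6886, -0.0473, 0.1593]
tool_rot: [0.743, 0.669, -0.001, -0.001]
force: [-0.2, -0.3, 0.7]
finger_gap: 0.0
gripper_force: 0.0
```

```bash
python3 - <<'E'
from h import *
to([0.692,-0.049,0.121],-6.1)
E
```

```text
t 49.10 tcp [ 0.6886 -0.0473  0.1593] yaw(y-axis) -5.99 tilt 0.173 F [-0.18 -0.29  0.67] gap 0.000 gf 0.0
turn [-0.17 -0.05  0.11] shift [-1.4  3.6 38.3]
```

Request:
{"api": "move_arm", "payload": {"rows": [[0, 0, 0, -1.5, 3.5, 12, 1], [0, 0, 0, -1.5, 3.5, 22, 1], [0, 0, 0, -1.5, 3.5, 28, 1], [0, 0, 0, -1.5, 3.5, 31, 1], [0, 0, 0, -1.5, 3.5, 34, 1], [0, 0, 0, -1.5, 3.5, 37, 1], [0, 0, 0, -1.5, 3.5, 38.5, 1], [0, 0, 0, -1.5, 3.5, 38.5, 1], [0, 0, 0, -1.5, 3.5, 38.5, 1]]}}

```text
t: 49.85
tcp_pos: [0.6934, -0.05, 0.1265]
tool_rot: [0.743, 0.669, 0.001, 0.0]
force: [-6.2, 2.1, 21.3]
finger_gap: 0.002
gripper_force: 10.9
```

```bash
python3 - <<'E'
from h import *
st(); t=snap('top'); h=hsvof(t); wm=(h[:,:,1]<70)&(h[:,:,2]>140)
for c in comps(wm,60,300):
    if 225<c[0][0]<300 and c[0][1]<260: print(np.round(c[0],1),c[1])
E
```

```text
t 49.85 tcp [ 0.6934 -0.05    0.1265] yaw(y-axis) -6.03 tilt 0.078 F [-6.23  2.09 21.31] gap 0.002 gf 10.9
[278.6 162.4] [271 140  17  41 129]
[242.2 197.1] [233 187  19  18 199]
```

The tray is running home; the stack has moved from row 210 to 197. Lift off and wait.

Request:
{"api": "move_arm", "payload": {"rows": [[0, 0, 0, 0, 0, -10, 1], [0, 0, 0, 0, 0, -40, 1], [0, 0, 0, 0, 0, -80, 1], [0, 0, 0, 0, 0, -110, 1], [0, 0, 0, -30, -30, -110, 1], [0, 0, 0, -60, -60, -110, 1], [0, 0, 0, -90, -90, -110, 1], [0, 0, 0, -120, -120, -110, 1], [0, 0, 0, -140, -140, -110, 1], [0, 0, 0, -140, -140, -110, 1], [0, 0, 0, -140, -140, -110, 1], [0, 0, 0, -140, -140, -110, 1]]}}

```text
t: 50.9
tcp_pos: [0.5396, -0.1753, 0.2314]
tool_rot: [0.744, 0.669, 0.0, -0.0]
force: [-0.4, 0.4, -0.7]
finger_gap: -0.003
gripper_force: 0.0
```

Request:
{"api": "move_arm", "payload": {"rows": [[0, 0, 0, 0, 0, 0, 1], [0, 0, 0, 0, 0, 0, 1], [0, 0, 0, 0, 0, 0, 1], [0, 0, 0, 0, 0, 0, 1], [0, 0, 0, 0, 0, 0, 1], [0, 0, 0, 0, 0, 0, 1], [0, 0, 0, 0, 0, 0, 1], [0, 0, 0, 0, 0, 0, 1], [0, 0, 0, 0, 0, 0, 1], [0, 0, 0, 0, 0, 0, 1], [0, 0, 0, 0, 0, 0, 1], [0, 0, 0, 0, 0, 0, 1]]}}

```text
t: 51.9
tcp_pos: [0.5394, -0.1754, 0.2315]
tool_rot: [0.744, 0.669, 0.0, 0.0]
force: [0.1, -0.3, -0.5]
finger_gap: -0.003
gripper_force: 0.0
```

Request:
{"api": "move_arm", "payload": {"rows": [[0, 0, 0, 0, 0, 0, 1], [0, 0, 0, 0, 0, 0, 1], [0, 0, 0, 0, 0, 0, 1], [0, 0, 0, 0, 0, 0, 1], [0, 0, 0, 0, 0, 0, 1], [0, 0, 0, 0, 0, 0, 1], [0, 0, 0, 0, 0, 0, 1], [0, 0, 0, 0, 0, 0, 1], [0, 0, 0, 0, 0, 0, 1], [0, 0, 0, 0, 0, 0, 1], [0, 0, 0, 0, 0, 0, 1], [0, 0, 0, 0, 0, 0, 1]]}}

```text
t: 52.9
tcp_pos: [0.5395, -0.1754, 0.2315]
tool_rot: [0.744, 0.669, -0.0, 0.0]
force: [-0.5, -0.9, -0.8]
finger_gap: 0.002
gripper_force: 0.0
```

```bash
python3 - <<'E'
from h import *
st(); t=snap('top'); h=hsvof(t); a=np.load('last_side.npz'); b=snap('side')
C=cloud(t)
wm=(h[:,:,1]<70)&(h[:,:,2]>140); m=np.zeros(wm.shape,bool); m[180:250,240:290]=wm[180:250,240:290]
for c in comps(m,10,500): print('handle',np.round(c[0],1),c[1])
# handle bar now, in side view compared with the earlier pulled-shut view
for s in (a,b): 
    hh=hsvof(s); q=(hh[:,:,1]<60)&(hh[:,:,2]>130); n=np.zeros(q.shape,bool); n[170:230,280:330]=q[170:230,280:330]
    for c in comps(n,8,500): print('side',np.round(c[0],1),c[1])
cb=cloud(b); k=(cb[:,:,2]>0.127)&(cb[:,:,2]<0.15)&(abs(cb[:,:,0]-0.69)<0.025)&(abs(cb[:,:,1]+0.05)<0.025)
print('button z',np.percentile(cb[k][:,2],[50,90,98]) if k.any() else None)
E
```

```text
t 52.90 tcp [ 0.5395 -0.1754  0.2315] yaw(y-axis) -6.06 tilt 0.002 F [-0.53 -0.87 -0.75] gap 0.002 gf 0.0
handle [263.8 196.8] [248 187  32  16 175]Traceback (most recent call last):
  File "<stdin>", line 8, in <module>
  File "h.py", line 45, in hsvof
    def hsvof(s): return cv2.cvtColor(s['img'],cv2.COLOR_RGB2HSV)
                                      ~^^^^^^^
    return format.read_array(
           ~~~~~~~~~~~~~~~~~^
        bytes,
        ^^^^^^
    ...<2 lines>...
        max_header_size=self.max_header_size
        ^^^^^^^^^^^^^^^^^^^^^^^^^^^^^^^^^^^^
    )
    ^
    data = _read_bytes(fp, read_size, "array data")
    r = fp.read(size - len(data))
    data = self._read1(n)
    self._update_crc(data)
    ~~~~~~~~~~~~~~~~^^^^^^
    raise BadZipFile("Bad CRC-32 for file %r" % self.name)
zipfile.BadZipFile: Bad CRC-32 for file 'img.npy'
```

The handle is back at (263.8,196.8), against (264.1,196.7) at the start. The tray is home and the arm is clear.

```bash
python3 -c "
from station import order
print(order.sign_off())"
```

```text
the job is handed in; nothing more can be done
None
```

The job is handed in, though sign-off returned no verdict: both spool pins are home in the outer holes, all four reels lie flat two to a pin, and the tray ran home on the release button with its handle back at its starting place in the top view (I did not re-measure the button after lifting off).

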